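Check the air pump's oil with its dipstick

ROBOT

A 7-joint arm with a two-finger parallel gripper is mounted at the origin on a cart in front of the work surface, level with it; the furniture and walls round the work are solid. World frame = base frame: x ahead of the robot, y to its left, z up, the work surface at z = 0. Lengths are in m, angles in rad, forces in N, time in s.
With the tool pointing down it reaches from about 0.425 to 0.95 m from the base axis. Payload 4.7 kg.
Tool frame: the origin (TCP) lies on the mounting face of the last link; the fingertips stand 173 mm ahead of it and the grasp point (between the pads) lies 155 mm ahead of it; z points along the fingers, y is the line along which they close (so a half turn about z gives the same grasp; the last joint's range is limited). The gripper opens to 85 mm and grips with 20 to 120 N. Pads are 22 mm wide; open, the fingers measure 114 mm over their backs; the gripper's body (76 mm by 85 mm) begins 54 mm behind the grasp point. The pads swing forward as they close: fully open they stand 13 mm farther back than shut.
Start: joints at [-1.373, 0.469, -0.049, 1.532, 0.024, 1.141, -0.082], TCP at [0.152, 0.658, 0.405] pointing down, gripper open.
Joint ranges: [-2.59, 2.59], [-0.33, 1.99], [-1.39, 1.29], [0.1, 2.45], [-1.04, 4.18], [0.21, 1.99], [-2.66, 2.66]. Speed limits (rad/s): [2.57, 2.57, 3.14, 3.14, 3.14, 3.14, 3.14].

INTERFACE

Orientations are given as a 3x3 rotation matrix whose columns are the frame's x, y, z axes.
In Python, from station import manip gives the robot as it stands.
- The arm moves only by the tool move_arm, never from a script. Its argument "commands" is a list of rows, each an object with "slide": the shift along the tool's x, y, z in mm, a list of three; "twist": the turn about the tool's z in rad; "hand": the finger opening in mm, from 0 to 85.4. In form: [{"slide": [tx, ty, tz], "twist": twist, "hand": hand}, ...]. A call has 1 to 5 rows; each row is the pose to reach, as a shift and turn from the pose commanded when the call began, along the tool's axes at that moment; what a row does not reach only later rows make up. A row lasts 1/10 s, in which the tool goes at most 50 mm and 8.59 degrees, less where a joint would pass 70% of its speed; a pose out of reach is approached as far as the arm can. A call with a gripper value outside its range is refused whole. The fingers move at their own pace and stop on an object; "force" is the grip in N (left out, the last holds). Time passes only in rows, so rows that repeat a pose let the fingers close. It gives the time, the measured TCP pose, the force, the opening and the grip force at its end, in the units of the state.
- manip.read_state(): the state, without advancing time (a new reading comes with each control period).
- manip.snapshot(name): name is "side" or "top" or "wrist"; returns a dict with "img" (384x512x3 uint8, blue, green, red), "fovy" (degrees; the focal length in pixels is half the picture's height over the tangent of half this angle, whatever the lens; pixels are square), "cx", "cy" (the principal point, pixels), "position" and "rotation" of the camera in the world. Camera axes: x right, y up, looking along -z (the intrinsics and any distortion apply to the point x, -y, -z); pixel columns grow to the right and rows downward; lengths in m; the calibration is good to about 2 mm. A picture is of the moment at which its call begins. There is no depth.
- manip.close_job(): hands the job in; it is judged then, once.
The state is a dict: "clock": time; "joints": joint angles; "joint_velocities": joint speeds; "effort": joint torques, N m; "eef_pos": TCP position; "ee_rot": TCP orientation; "wrist_force": force on the tool from outside, world axes, zero at the start; "moment": the same for the moment, N m; "width": opening from 0.0 (shut) to 1.0 (fully open); "grasp_force": force on a finger pad.
Only numpy, scipy, OpenCV 4.12 (cv2) and the standard library are available. Lean on these libraries where they do the work, as an engineer would, in place of code of your own. Each camera call takes 0.05 s, during which the arm holds its last target. There are 200 camera calls.

TASK

Check the oil of the bench air pump: pick up the wiped dipstick from the white lid, push it gently down the pump's slanted guide tube until its collar stops fully home on the tube's mouth, then draw it right out again. Bring it back over the lid and finish while holding it there steady in the air, level, marked face up, with the marked end above the lid and about a hand's breadth clear of it, so that it can be read and drips fall on the lid. Leave the hex keys, spanner and small case beside the pump alone.

Things in the scene. Friction and masses are not known exactly. Their poses are not given: they have to be found in the camera images.
- dip_grip (a point): Loose dipstick, about 0.09 kg, balancing near the grip's front. Black grip 62 long, 18 wide (y), 24 mm tall (z), then 12 mm neck, steel collar 24 across, 5 thick, 8 mm rod 110 mm past the collar, last 32 mm flattened with two holes (the marks). Point: grip's centre, on the rod axis. x: along rod to its tip; z: out of the marked face, up as it lies on grip and collar, axis level 12 mm over the lid.
- dip_collar (a point): Same dipstick (same axes): centre of the collar's front face, the one that stops on the tube; 48 mm ahead (+x) of dip_grip.
- dip_mark (a point): Same dipstick (same axes): middle of the marks, 92 mm ahead of dip_collar and 18 mm short of the tip.
- pump: Fixed bench air pump, about 130 (x) by 240 (y) by 157 mm tall: finned grey motor with black cowl at its -y end, aluminium crankcase with upright finned cylinder (highest part) in the middle, guide tube sticking out of the crankcase at its +y end. Origin at bench level under its middle.
- guide_tube: Pump's fixed steel guide tube: 19 mm outside, 12 mm bore, flaring to a mouth 26 outside, 19 mm inside. Origin: centre of the mouth's rim, 120 mm above the bench, 125 mm along the pump's +y. z points out of the tube along its axis, 35 degrees above level (rod goes in along -z); x is level. Bore 66 mm long, then hollow crankcase: all 110 mm of rod goes in and the collar stops on the rim.
- lid: Fixed white plastic lid, flat, 148 mm (x) by 160 mm (y), 9 mm thick, lying on the bench; origin at the centre of its underside. The dipstick starts on it.
- hex_keys: Bystander: folding hex key set, 26x100x21 mm, origin under its middle.
- spanner: Bystander: spanner with a red handle, 45x262x18 mm, origin under its middle.
- ferrule_case: Bystander: small flat plastic case, 46x72x19 mm, origin under its middle.

How it is judged:
By the outcome, as a careful person would: the job done as asked, in the order asked, and still so for the second after the job is handed in, while the arm keeps its last pose, push and grip.
It also fails if it takes over 61 s, if anything falls off the work surface, if the arm or the gripper's body presses on something with over 40 N, if the wrist force passes 120 N, or if a joint passes its speed limit or range.

## Working session

There is one attempt and no reset: what is moved stays moved. The work goes in short steps, Python scripts to look and compute and a tool call to move; the robot and the scene stay as the last step left them, time stands still between calls to the robot, and variables do not carry over. Pictures are saved under pics/ and viewed, at most 10 in all, crops included, and the job is handed in when it is done.

Besides the shell and the picture viewer there is one more tool, called after "Request:" in YAML: its name, and indented under it one key for each argument. move_arm: Moves the arm, as the interface text tells. Its arguments: {"type":"object","properties":{"commands":{"type":"array","items":{"type":"object","properties":{"slide":{"type":"array","items":{"type":"number"}},"twist":{"type":"number"},"hand":{"type":"number"}}}},"force":{"type":"number"}},"required":["commands"]}

```bash
mkdir -p pics; ls; python3 - <<'E'
from station import manip
import cv2,numpy as np
s=manip.read_state();print({k:np.round(v,3).tolist() for k,v in s.items()})
for n in("side","top"):
    d=manip.snapshot(n);cv2.imwrite(f"pics/{n}0.png",cv2.resize(d["img"],(800,600),interpolation=cv2.INTER_CUBIC))
    print(n,{k:np.round(v,4).tolist() if not isinstance(v,str) else v for k,v in d.items() if k!="img"})
E
```

```text
pics
{'clock': 0.0, 'joints': [-1.373, 0.469, -0.049, 1.534, 0.024, 1.141, -0.082], 'joint_velocities': [0.001, 0.0, 0.0, -0.002, 0.001, -0.001, -0.0], 'effort': [0.001, -51.033, -0.046, -23.77, 0.011, 0.008, -0.0], 'eef_pos': [0.152, 0.657, 0.404], 'ee_rot': [[-0.974, 0.225, -0.0], [0.225, 0.974, -0.002], [-0.0, -0.002, -1.0]], 'wrist_force': [-0.055, -0.013, 0.209], 'moment': [0.006, -0.019, 0.006], 'grasp_force': 0.0, 'width': 1.003}
side {'fovy': 43.5526, 'cx': 256.3769, 'cy': 190.2207, 'position': [0.4404, -0.9954, 0.8608], 'rotation': [[0.9988, 0.0206, -0.0453], [-0.0482, 0.6262, -0.7782], [0.0124, 0.7794, 0.6264]]}
top {'fovy': 57.9611, 'cx': 264.4289, 'cy': 193.4652, 'position': [0.3123, -0.0662, 1.0508], 'rotation': [[-0.0329, 0.9768, -0.2114], [-0.9994, -0.0306, 0.0138], [0.007, 0.2118, 0.9773]]}
```

View pics/side0.png

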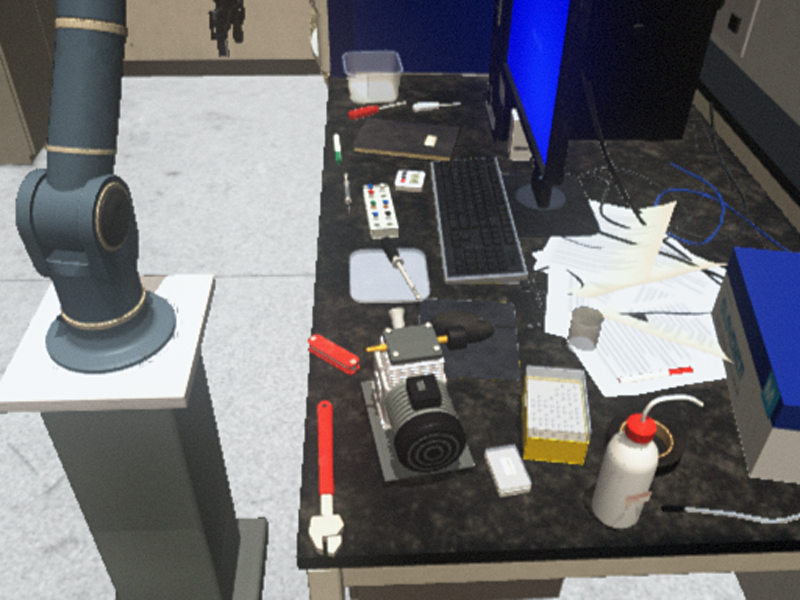

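View pics/top0.png

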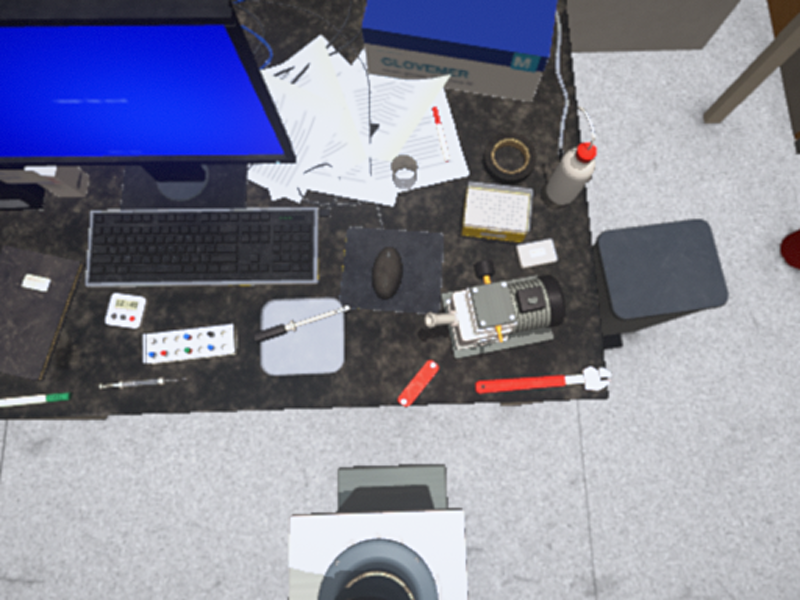

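The side view shows the dipstick on the white lid and the tube's mouth just above the cylinder, near (398,315). In the top view (800x600) the grip's rear is at (258,336), the tip at (348,308), and the tube's mouth at about (428,320), pointing left (+y).

```bash
cat > h.py <<'E'
from station import manip
import numpy as np, cv2
def ray(d,u,v):
    f=d["img"].shape[0]/2/np.tan(np.radians(d["fovy"])/2)
    r=np.array(d["rotation"])@[(u-d["cx"])/f,-(v-d["cy"])/f,-1.]
    return np.array(d["position"]),r/np.linalg.norm(r)
def at_z(d,u,v,z):
    p,r=ray(d,u,v); return p+r*(z-p[2])/r[2]
def proj(d,P):
    f=d["img"].shape[0]/2/np.tan(np.radians(d["fovy"])/2)
    q=np.array(d["rotation"]).T@(np.asarray(P)-d["position"])
    return np.array([d["cx"]+f*q[0]/-q[2], d["cy"]-f*q[1]/-q[2]])
def tri(rs):
    A=0;b=0
    for p,r in rs:
        M=np.eye(3)-np.outer(r,r);A=A+M;b=b+M@p
    return np.linalg.solve(A,b)
E
python3 - <<'E'
from h import *
t=manip.snapshot("top");s=manip.snapshot("side")
k=.64
for n,u,v,z in(("rear",258,336,.021),("tip",348,308,.021),("mouth",428,320,.12),("lidTL",262,299,.009),("lidBR",344,375,.009),("lidBL",262,375,.009)):print(n,at_z(t,u*k,v*k,z).round(3))
print("mouth tri",tri([ray(t,428*k,320*k),ray(s,398*k,314*k)]).round(3))
a=cv2.resize(t["img"][160:250,155:245],(600,600),interpolation=2)
b=cv2.resize(t["img"][170:240,255:395][:, :70],(400,400),interpolation=2)
c=cv2.resize(s["img"][185:245,225:285],(400,400),interpolation=2)
cv2.imwrite("pics/crop1.png",np.hstack([b,c]))
E
```

```text
rear [0.478 0.219 0.021]
tip [0.528 0.046 0.021]
mouth [ 0.481 -0.104  0.12 ]
lidTL [0.554 0.216 0.009]
lidBR [0.4   0.056 0.009]
lidBL [0.405 0.212 0.009]
mouth tri [ 0.486 -0.104  0.11 ]
```

View pics/crop1.png

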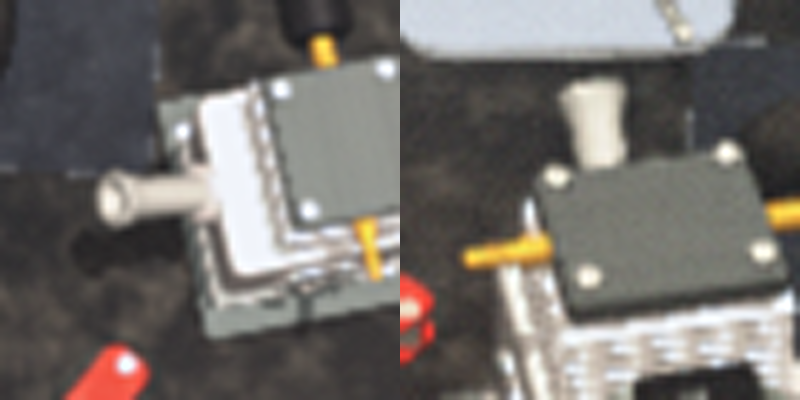

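Request:
move_arm:
  commands:
    - {"slide": [-36,-31,6],"twist": 0,"hand": 40}
    - {"slide": [-72,-63,12],"twist": 0,"hand": 40}
    - {"slide": [-108,-94,18],"twist": 0,"hand": 40}
    - {"slide": [-143,-125,24],"twist": 0,"hand": 40}
    - {"slide": [-178,-157,30],"twist": 0,"hand": 40}
  force: 20

```text
clock: 0.7
eef_pos: [0.2907, 0.463, 0.3745]
ee_rot: [[-0.974, 0.225, 0.0], [0.225, 0.974, 0.0], [-0.0, 0.0, -1.0]]
wrist_force: [1.0, 0.4, 1.4]
width: 0.467
grasp_force: 0.0
```

Request:
move_arm:
  commands:
    - {"slide": [-36,-31,6],"twist": 0.1,"hand": 40}
    - {"slide": [-72,-63,12],"twist": 0.2,"hand": 40}
    - {"slide": [-108,-94,18],"twist": 0.3,"hand": 40}
    - {"slide": [-143,-125,24],"twist": 0.4,"hand": 40}
    - {"slide": [-178,-157,30],"twist": 0.5,"hand": 40}

```text
clock: 1.2
eef_pos: [0.4288, 0.2701, 0.3447]
ee_rot: [[-0.745, 0.667, 0.0], [0.667, 0.745, 0.001], [0.0, 0.001, -1.0]]
wrist_force: [0.4, 0.7, 0.2]
width: 0.468
grasp_force: 0.0
```

Request:
move_arm:
  commands:
    - {"slide": [-40,-8,10],"twist": 0.14,"hand": 40}
    - {"slide": [-75,-15,20],"twist": 0.28,"hand": 40}
    - {"slide": [-92,-19,30],"twist": 0.42,"hand": 40}
    - {"slide": [-92,-19,30],"twist": 0.565,"hand": 40}
    - {"slide": [-92,-19,30],"twist": 0.565,"hand": 40}

```text
clock: 1.7
eef_pos: [0.4844, 0.1958, 0.3143]
ee_rot: [[-0.274, 0.962, -0.001], [0.962, 0.274, -0.001], [-0.001, -0.001, -1.0]]
wrist_force: [-0.8, -0.5, 0.2]
width: 0.469
grasp_force: 0.0
```

```bash
python3 - <<'E'
from h import *
d=manip.snapshot("wrist");s=manip.read_state()
print(s["clock"],np.round(s["eef_pos"],4),np.round(s["ee_rot"],3),np.round(d["position"],3),np.round(d["rotation"],2),d["fovy"],d["cx"],d["cy"])
cv2.imwrite("pics/w1.png",cv2.resize(d["img"],(800,600),interpolation=2))
np.save("w1.npy",d,allow_pickle=True)
E
```

```text
1.75 [0.4841 0.1965 0.3146] [[-0.278  0.961 -0.   ]
 [ 0.961  0.278 -0.   ]
 [-0.    -0.    -1.   ]] [0.463 0.27  0.283] [[ 0.96 -0.26 -0.08]
 [ 0.27  0.92  0.29]
 [-0.   -0.3   0.95]] 69.08675386574058 261.3197134884522 192.43342051108343
```

View pics/w1.png

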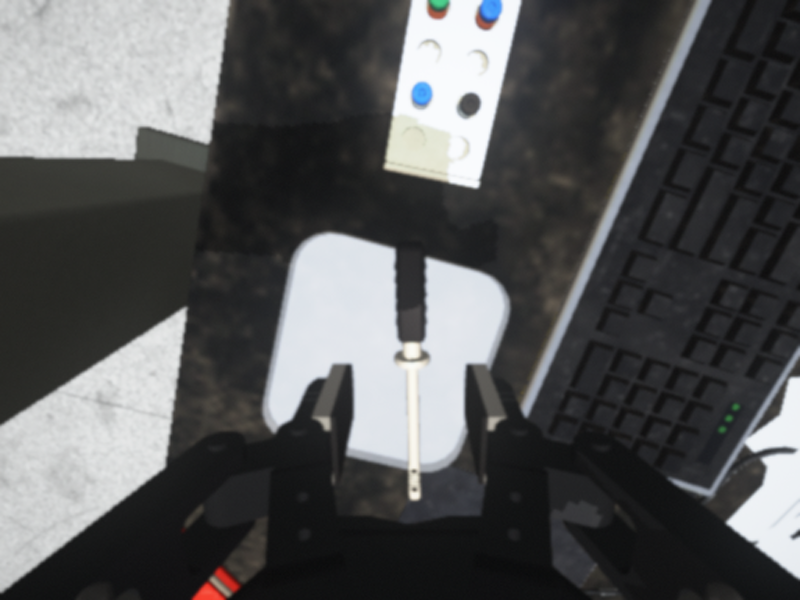

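The wrist view shows the dipstick between the fingers: grip from (411,245) to (411,341), collar at (412,358), tip at (415,499) on an 800x600 scale.

```bash
python3 - <<'E'
from h import *
d=np.load("w1.npy",allow_pickle=True).item()
k=.64
P={n:at_z(d,u*k,v*k,z) for n,u,v,z in(("rear",411,243,.033),("front",411,341,.033),("collar",412,358,.021),("tip",415,499,.021))}
for n,p in P.items():print(n,p.round(4))
a=P["tip"]-P["collar"];a[2]=0;print(np.linalg.norm(a));
a=P["tip"]-P["rear"];a[2]=0;a/=np.linalg.norm(a)
g=np.mean([P["collar"]-.0455*a,P["tip"]-.158*a,(P["rear"]+P["front"])/2],0)
print("grip",g.round(4),"yaw",np.degrees(np.arctan2(a[1],a[0])))
s=manip.read_state();R=s["ee_rot"]
print("slide",(np.array(R).T@(g-s["eef_pos"])*1000).round(1),"rod vs tool",(np.array(R).T@a).round(3), "twist",np.arctan2(*-(np.array(R).T@a)[[1,0]]))
E
```

```text
rear [0.4766 0.2285 0.033 ]
front [0.4935 0.1698 0.033 ]
collar [0.4989 0.1536 0.021 ]
tip [0.5324 0.0453 0.021 ]
0.11340749126973826
grip [0.4857 0.1976 0.025 ] yaw -73.06046013608456
slide [  0.6   1.9 289.6] rod vs tool [-1.     0.014  0.   ] twist -0.01372001413937945
```

Request:
move_arm:
  commands:
    - {"slide": [0.6,1.9,30],"twist": -0.014,"hand": 40}
    - {"slide": [0.6,1.9,65],"twist": -0.014,"hand": 40}
    - {"slide": [0.6,1.9,100],"twist": -0.014,"hand": 40}
    - {"slide": [0.6,1.9,122],"twist": -0.014,"hand": 40}
    - {"slide": [0.6,1.9,129.5],"twist": -0.014,"hand": 40}

```text
clock: 2.25
eef_pos: [0.4847, 0.198, 0.1832]
ee_rot: [[-0.293, 0.956, -0.004], [0.956, 0.293, -0.001], [0.0, -0.004, -1.0]]
wrist_force: [-0.4, 0.5, 0.9]
width: 0.466
grasp_force: 0.0
```

Request:
move_arm:
  commands:
    - {"slide": [0,0,0],"twist": 0,"hand": 25}
    - {"slide": [0,0,0],"twist": 0,"hand": 10}
    - {"slide": [0,0,0],"twist": 0,"hand": 5}
    - {"slide": [0,0,0],"twist": 0,"hand": 5}
    - {"slide": [0,0,0],"twist": 0,"hand": 5}
  force: 25

```text
clock: 2.75
eef_pos: [0.486, 0.1977, 0.1859]
ee_rot: [[-0.289, 0.957, 0.001], [0.957, 0.289, 0.001], [0.0, 0.001, -1.0]]
wrist_force: [-0.5, -0.1, -0.6]
width: 0.206
grasp_force: 30.4
```

Request:
move_arm:
  commands:
    - {"slide": [0,0,-10],"twist": 0,"hand": 5}
    - {"slide": [0,0,-40],"twist": 0,"hand": 5}
    - {"slide": [0,0,-80],"twist": 0,"hand": 5}
    - {"slide": [0,0,-115],"twist": 0,"hand": 5}
    - {"slide": [0,0,-130],"twist": 0,"hand": 5}

```text
clock: 3.25
eef_pos: [0.4866, 0.1975, 0.3194]
ee_rot: [[-0.288, 0.957, 0.006], [0.957, 0.288, 0.003], [0.002, 0.006, -1.0]]
wrist_force: [0.8, 0.4, -1.5]
width: 0.202
grasp_force: 30.4
```

```bash
python3 - <<'E'
from h import *
t=manip.snapshot("top");s=manip.snapshot("side");d=manip.snapshot("wrist")
m=tri([ray(t,274.3,204.5),ray(s,254,198.5)]);print("tri",m.round(4),proj(t,m)-[274.3,204.5], "at .12 top",at_z(t,274.3,204.5,.12).round(4),"side",at_z(s,254,198.5,.12).round(4))
# tube base on crankcase ~50mm down axis, top crop (205,190)
cv2.imwrite("pics/w2.png",cv2.resize(d["img"],(800,600),interpolation=2))
np.save("w2.npy",d,allow_pickle=True);st=manip.read_state();print(np.round(st["eef_pos"],4),np.round(st["wrist_force"],1))
b=cv2.resize(t["img"][175:235,260:370],(733,400),interpolation=2)
cv2.imwrite("pics/t2.png",b)
E
```

```text
tri [ 0.4847 -0.1052  0.1182] [-0.10451333 -0.82031192] at .12 top [ 0.482  -0.1053  0.12  ] side [ 0.4868 -0.1067  0.12  ]
[0.4859 0.1975 0.3165] [-0.4 -0.8 -1.7]
```

View pics/w2.png

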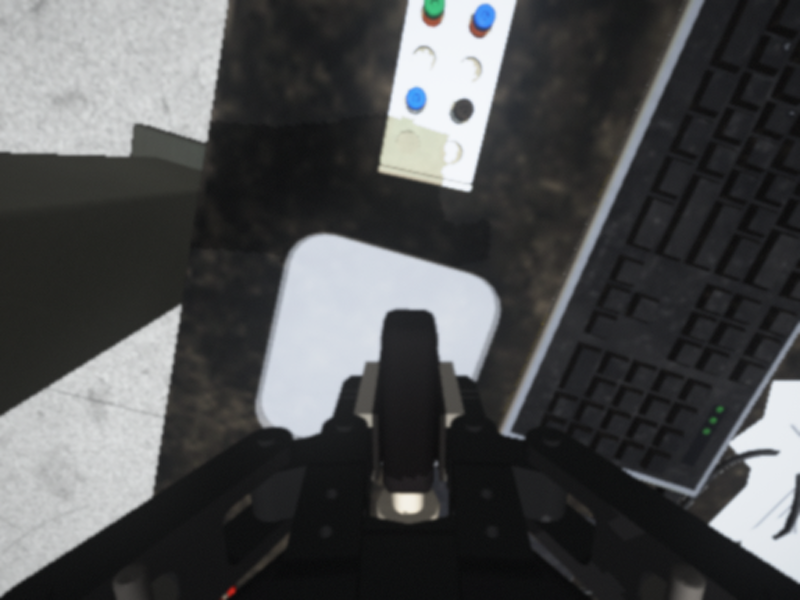

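View pics/t2.png

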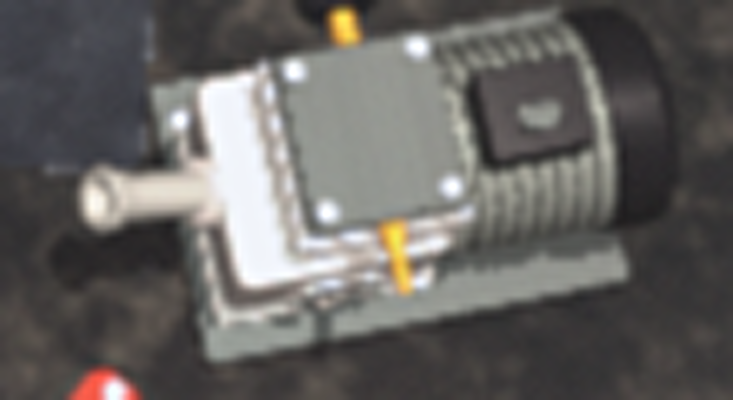

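In the top crop (scale 6.67, origin 260,175) the mouth's centre is at (98,199), the base edge runs (210,360)–(628,278), and the cover screws are at (295,68), (416,47), (327,210) and (451,187). In the wrist view the stick is held level between the pads.

```bash
python3 - <<'E'
from h import *
t=manip.snapshot("top")
f=lambda x,y,z:at_z(t,260+(x+.5)/6.667-.5,175+(y+.5)/6.667-.5,z)
for a,b in(((210,360,.008),(628,278,.008)),((295,68,.15),(416,47,.15)),((327,210,.15),(451,187,.15)),((295,68,.15),(327,210,.15)),((98,199,.12),(205,188,.12-.035))):
    v=f(*b)-f(*a);print(np.degrees(np.arctan2(v[1],v[0])).round(1),np.linalg.norm(v[:2]).round(3))
print(f(98,199,.12))
E
```

```text
-80.8 0.195
-81.7 0.05
-81.2 0.05
-170.8 0.059
-78.4 0.048
[ 0.48224768 -0.10521023  0.12      ]
```

Request:
move_arm:
  commands:
    - {"slide": [-30,-18,0],"twist": 0.04,"hand": 5}
    - {"slide": [-60,-36,0],"twist": 0.08,"hand": 5}
    - {"slide": [-90,-55,10],"twist": 0.136,"hand": 5}
    - {"slide": [-104,-63,31],"twist": 0.136,"hand": 5}
    - {"slide": [-104,-63,31],"twist": 0.136,"hand": 5}

```text
clock: 3.95
eef_pos: [0.4532, 0.0771, 0.2812]
ee_rot: [[-0.152, 0.988, -0.008], [0.988, 0.152, -0.003], [-0.002, -0.008, -1.0]]
wrist_force: [-0.1, 0.1, -1.4]
width: 0.205
grasp_force: 30.3
```

```bash
python3 - <<'E'
from h import *
t=manip.snapshot("top");s=manip.snapshot("side");st=manip.read_state();R=np.array(st["ee_rot"])
print(np.round(st["eef_pos"],4),R.round(3).tolist(),np.round(st["wrist_force"],1))
G=st["eef_pos"]+.165*R[:,2];tip=G-R[:,0]*.158;M=np.array([.4845,-.106,.12])
print("tip",tip.round(4),"top px",proj(t,tip),"side px",proj(s,tip),"M",proj(t,M),proj(s,M))
a=cv2.resize(t["img"][160:240,205:295],(450,400),interpolation=2)
b=cv2.resize(s["img"][150:230,215:285],(350,400),interpolation=2)
cv2.imwrite("pics/a3.png",np.hstack([a,b]))
E
```

```text
[0.4554 0.08   0.2834] [[-0.156, 0.988, -0.002], [0.988, 0.156, -0.001], [-0.0, -0.002, -1.0]] [ 0.5  0.8 -1.2]
tip [ 0.4797 -0.0761  0.1184] top px [263.65077489 205.78440619] side px [250.55550583 191.10421717] M [274.53114311 203.6032873 ] [253.04089818 198.33998831]
```

View pics/a3.png

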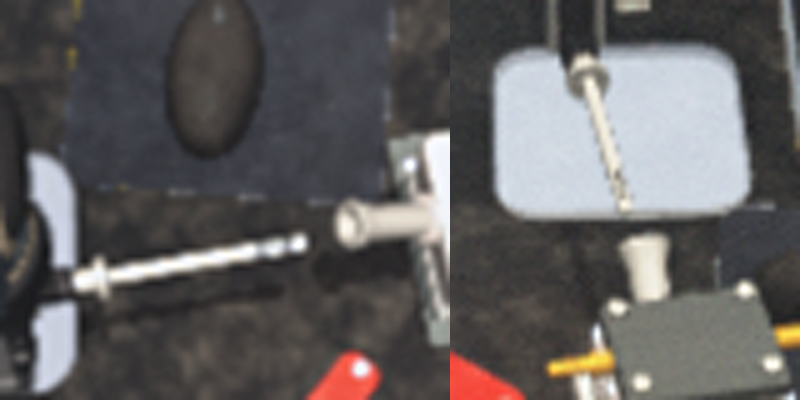

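```bash
python3 - <<'E'
from h import *
t=manip.snapshot("top");s=manip.snapshot("side")
T=lambda x,y:ray(t,205+(x+.5)/5-.5,160+(y+.5)/5-.5)
S=lambda x,y:ray(s,215+(x-450+.5)/5-.5,150+(y+.5)/5-.5)
p={n:tri([T(*a),S(*b)]) for n,a,b in(("tip",(307,241),(627,209)),("collar",(98,276),(586,76)),("mouth",(350,222),(645,241)))}
for n,q in p.items():print(n,q.round(4),q@[0,0,0])
for n,a,b in(("tip",(307,241),(627,209)),("mouth",(350,222),(645,241))):
  z=p[n][2];print(n,[ (q+r*(.12-q[2])/r[2]).round(4) for q,r in(T(*a),S(*b))])
v=p["tip"]-p["collar"];print(v.round(4),np.degrees(np.arctan2(v[1],v[0])), "pitch",np.degrees(np.arctan2(v[2],np.hypot(*v[:2]))))
E
```

```text
tip [ 0.4757 -0.0821  0.1218] 0.0
collar [0.4594 0.0316 0.1206] 0.0
mouth [ 0.4845 -0.106   0.1213] 0.0
tip [array([ 0.4736, -0.0823,  0.12  ]), array([ 0.4782, -0.0792,  0.12  ])]
mouth [array([ 0.4834, -0.1061,  0.12  ]), array([ 0.4859, -0.104 ,  0.12  ])]
[ 0.0164 -0.1137  0.0012] -81.81411324014059 pitch 0.5984198962093283
```

Request:
move_arm:
  commands:
    - {"slide": [0,5,2],"twist": 0,"hand": 5}
    - {"slide": [-12,5,2],"twist": 0,"hand": 5}
    - {"slide": [-20,5,2],"twist": 0,"hand": 5}
    - {"slide": [-28,5,2],"twist": 0,"hand": 5}
    - {"slide": [-32,5,2],"twist": 0,"hand": 5}
  force: 20

```text
clock: 4.65
eef_pos: [0.4655, 0.0476, 0.2823]
ee_rot: [[-0.154, 0.988, -0.0], [0.988, 0.154, -0.0], [-0.0, -0.0, -1.0]]
wrist_force: [-0.5, 0.8, -0.9]
width: 0.204
grasp_force: 30.5
```

```bash
python3 - <<'E'
from h import *
t=manip.snapshot("top");s=manip.snapshot("side");st=manip.read_state()
print(np.round(st["eef_pos"],4),np.round(st["wrist_force"],1),st["width"])
a=cv2.resize(t["img"][175:225,235:295],(480,400),interpolation=2)
b=cv2.resize(s["img"][175:225,230:270],(320,400),interpolation=2)
cv2.imwrite("pics/a4.png",np.hstack([a,b]))
E
```

```text
[0.4655 0.0479 0.2823] [-0.6  0.1  0.7] 0.20333301925914912
```

View pics/a4.png

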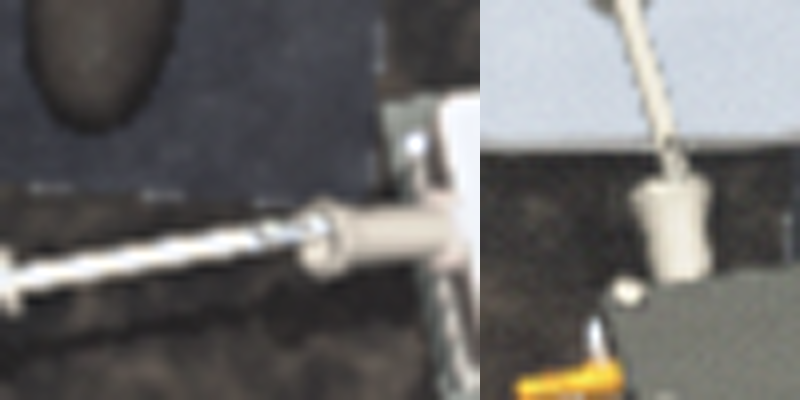

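The top crop shows the tip inside the flare at about (325,222), with the rim spanning (300–345, 200–278). The side crop has the rod centred on the rim at (675,175). I'll now hinge it upward about the upper rim.

Request:
move_arm:
  commands:
    - {"slide": [-3,-1.5,-1],"twist": 0,"hand": 5}
    - {"slide": [-4,-1.5,-4],"twist": 0,"hand": 5}
    - {"slide": [-4.5,-1.5,-14],"twist": 0,"hand": 5}
    - {"slide": [-5.5,-1.5,-25],"twist": 0,"hand": 5}
    - {"slide": [-6.5,-1.5,-37],"twist": 0,"hand": 5}
  force: 20

```text
clock: 5.25
eef_pos: [0.4646, 0.0424, 0.32]
ee_rot: [[-0.156, 0.988, -0.001], [0.988, 0.156, 0.001], [0.001, -0.001, -1.0]]
wrist_force: [-0.2, 1.9, -2.3]
width: 0.201
grasp_force: 29.9
```

```bash
python3 - <<'E'
from h import *
t=manip.snapshot("top");s=manip.snapshot("side");w=manip.snapshot("wrist");st=manip.read_state()
print(np.round(st["eef_pos"],4),np.round(st["wrist_force"],1),np.round(st["moment"],2),st["width"],st["grasp_force"])
a=cv2.resize(w["img"][150:,120:400],(500,418))[:400]
b=cv2.resize(s["img"][155:225,225:275],(286,400),interpolation=2)
cv2.imwrite("pics/a5.png",np.hstack([a,b]))
E
```

```text
[0.4658 0.0425 0.3208] [0.1 1.4 1.3] [ 0.03  0.04 -0.04] 0.20745692491425935 30.311924815177917
```

View pics/a5.png

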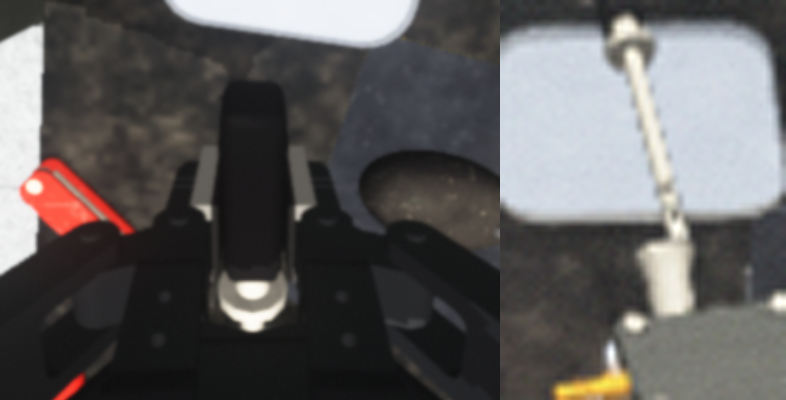

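```bash
python3 - <<'E'
from h import *
s=manip.snapshot("side");t=manip.snapshot("top");st=manip.read_state();R=np.array(st["ee_rot"])
P=st["eef_pos"]+.165*R[:,2]+[-.005,-.001,.003]; u=-R[:,0]
px=lambda p:(proj(s,p)-[225,155])*5.714+[500,0]
for th in(0,6,12,14):
    a=u*np.cos(np.radians(th))-np.array([0,0,np.sin(np.radians(th))])
    print(th,"tip",px(P+a*.163).round(),"collar",px(P+a*.053).round())
E
```

```text
0 tip [668. 197.] collar [618.  43.]
6 tip [667. 228.] collar [617.  53.]
12 tip [666. 255.] collar [617.  62.]
14 tip [665. 263.] collar [617.  65.]
```

```bash
python3 - <<'E'
from h import *
for n,(u0,u1,v0,v1) in(("side",(246,264,182,206)),("top",(258,284,196,214))):
    im=np.mean([cv2.cvtColor(manip.snapshot(n)["img"],6).astype(float) for _ in range(4)],0)
    print(n,u0,v0)
    for v in range(v0,v1):print(v,*(f"{int(x):3d}" for x in im[v,u0:u1]))
st=manip.read_state();print(np.round(st["eef_pos"],4),np.round(st["wrist_force"],1),np.round(st["moment"],2))
E
```

```text
side 246 182
182 214 214 216 213 206 195 235 234 198 211 212 212 212 212 212 212 211 213
183 213 213 214 214 206 182 229 238 215 211 212 213 213 213 213 213 214 212
184 213 213 214 214 207 178 220 240 228 201 212 214 214 214 212 213 214 214
185 213 212 214 213 212 201 206 238 230 184 210 212 212 213 212 213 214 214
186 216 214 213 214 214 209 190 233 221 203 212 214 214 213 213 214 213 213
187 213 215 214 214 216 208 175 214 153 200 215 214 215 214 213 213 213 215
188 214 215 214 214 214 207 175 185 129 172 198 212 215 213 214 213 213 214
189 213 214 215 217 215 215 208 189 187 199 177 211 215 214 213 214 215 212
190 214 216 216 216 216 216 207 177 215 212 193 212 215 215 215 214 215 216
191 207 208 207 206 207 207 197 166 216 193 176 195 201 204 205 203 204 206
192 182 182 182 176 177 177 170 164 213 152 126 149 156 163 164 161 162 163
193 147 148 148 149 154 151 152 150 169 164 169 156 116 113 112 112 107 107
194  57  61  60  61  64  60  61  68 136 240 237 186  73  56  57  54  57  55
195  48  47  47  48  52  51  51  53 117 231 239 219  79  47  52  50  54  58
196  46  49  56  54  55
[... 2049 characters left out ...]
 44  45  47  48  48  50  50  50  56  57  58  62  62  61  78 130 164 165 163 151 105  73  66  63  57  50
209  46  49  51  50  48  49  48  50  54  61  62  59  58  57  55  71 100 113  99  82  56  41  39  41  44  40
210  48  50  52  52  48  48  48  51  59  63  60  48  46  51  52  51  54  57  46  38  38  39  39  40  41  42
211  48  50  51  50  49  49  50  55  61  61  50  41  39  41  44  45  42  39  37  38  39  40  40  40  40  41
212  52  51  47  47  47  47  50  53  50  48  43  39  38  40  41  41  41  42  41  40  40  39  39  40  39  40
213  54  50  42  38  39  40  42  45  44  42  37  39  40  40  41  40  41  41  44  44  42  40  39  39  40  39
[0.4654 0.0426 0.3193] [0.9 2.7 1.8] [ 0.32 -0.34  0.23]
```

The numbers show that the tip slid past the rim on its +x side, near top pixel (276,201) with the rim's centre at (275,204.7). I'll back off and align again.

Request:
move_arm:
  commands:
    - {"slide": [10,0,0],"twist": 0,"hand": 5}
    - {"slide": [25,0,0],"twist": 0,"hand": 5}
    - {"slide": [40,0,0],"twist": 0,"hand": 5}
    - {"slide": [40,-5,18],"twist": 0,"hand": 5}
    - {"slide": [40,-5,18],"twist": 0,"hand": 5}

```text
clock: 6.4
eef_pos: [0.4518, 0.0812, 0.2991]
ee_rot: [[-0.157, 0.988, -0.007], [0.988, 0.157, -0.002], [-0.001, -0.007, -1.0]]
wrist_force: [-0.9, 0.7, -1.5]
width: 0.205
grasp_force: 30.0
```

```bash
cat > look.py <<'E'
from h import *
import sys
def dump(n,u0,u1,v0,v1):
    im=np.mean([cv2.cvtColor(manip.snapshot(n)["img"],6).astype(float) for _ in range(2)],0)
    print(n,u0,v0)
    for v in range(v0,v1):print(v,*(f"{int(x):3d}" for x in im[v,u0:u1]))
def st():
    s=manip.read_state();print(round(s["clock"],2),np.round(s["eef_pos"],4),np.round(s["wrist_force"],1),np.round(s["moment"],2))
E
python3 - <<'E'
from look import *
st()
dump("top",240,282,196,214)
dump("side",238,262,166,202)
E
```

```text
6.4 [0.4518 0.0812 0.2991] [-0.9  0.7 -1.5] [-0.06  0.05  0.  ]
top 240 196
196  62  63  61  58  57  60  63  66  65  65  67  67  67  68  69  67  65  63  63  61  60  61  63  63  65  66  67  71  67  65  62  63  62  63  63  63  65  68  72  74  79  91
197  70  70  70  69  63  63  66  69  70  70  68  71  72  71  69  67  66  64  62  59  59  58  59  61  63  67  67  69  69  66  65  64  62  62  61  63  63  66  71  72  75  86
198  90  85  86  83  68  65  66  69  68  68  67  67  73  83  79  76  75  70  61  58  59  60  60  62  62  66  66  68  69  66  66  64  62  61  60  62  63  65  68  69  68  65
199  68  66  68  66  61  60  59  60  61  60  60  62  80 105  94  89  90  83  65  57  59  61  61  62  61  61  70  79  77  75  74  71  63  67  82  94  81  67  66  65  60  52
200  60  59  58  56  61  63  65  65  63  61  59  59  68  77  70  63  64  64  57  55  56  57  59  59  56  57  74  98  92  86  85  80  75  97 127 149 142 118 103  87  78  79
201  66  65  61  60  64  70  75  72  68  65  59  57  62  59  55  48  48  53  54  54  55  57  60  62  58  55  64  73  70  66  64  66  96 140 143 155 186 195 173 149 
[... 4984 characters left out ...]

195  47  43  50  53  53  58  55  54  54  56  55  55  55  54  48  50  53  52  52  50  50  50  53  53
196  48  49  51  55  55  55  64  61  55  57  55  53  56  61  64  79  97 100  95  81  59  53  57  61
197  52  52  56  65  67  66  68  62  60  59  57  64  98 145 154 169 185 178 173 145  96  59  58  63
198  65  55  60  69  73  74  72  66  65  60  70 109 167 224 235 233 228 222 212 187 131  63  62  68
199  67  54  57  64  74  75  74  67  63  65  88 154 183 205 225 227 227 226 215 190 134  61  60  65
200  68  54  56  57  72  72  69  69  65  63  85 132 172 198 217 226 228 229 219 189 114  55  52  59
201  75  59  55  54  64  68  63  64  66  63  71 108 156 194 215 228 230 233 223 188 101  52  48  55
```

```bash
python3 - <<'E'
from h import *
t=manip.snapshot("top");s=manip.snapshot("side");st=manip.read_state();R=np.array(st["ee_rot"])
M=tri([ray(t,274.3,204.7),ray(s,253.45,198.4)])
tip=tri([ray(t,263,208.5),ray(s,250,192.4)])
print("M",M.round(4),"tip",tip.round(4),"M-tip tool",(R.T@(M-tip)*1e3).round(1))
print("tip-tcp tool",(R.T@(tip-st["eef_pos"])*1e3).round(1))
for n,d,a,b in(("top",t,(274.3,204.7),(263,208.5)),("side",s,(253.45,198.4),(250,192.4))):print(n,proj(d,M)-a,proj(d,tip)-b)
# single-view estimates: tip/mouth depth consistency using top only with z=.12
print(st["eef_pos"])
E
```

```text
M [ 0.4837 -0.1051  0.1186] tip [ 0.4759 -0.0739  0.112 ] M-tip tool [-32.    2.8  -6.6]
tip-tcp tool [-156.2   -2.7  189.7]
top [-0.08898781 -0.69342257] [-0.11774196 -0.92502204]
side [-0.77307875  0.17086073] [-1.01239529  0.21811726]
[0.45415636 0.08075472 0.3016589 ]
```

Request:
move_arm:
  commands:
    - {"slide": [0,2.7,-1],"twist": 0,"hand": 5}
    - {"slide": [-15,2.7,-2.5],"twist": 0,"hand": 5}
    - {"slide": [-28,2.7,-2.5],"twist": 0,"hand": 5}
    - {"slide": [-38,2.7,-2.5],"twist": 0,"hand": 5}
    - {"slide": [-42,2.7,-2.5],"twist": 0,"hand": 5}

```text
clock: 7.2
eef_pos: [0.4631, 0.0476, 0.3048]
ee_rot: [[-0.16, 0.987, -0.002], [0.987, 0.16, 0.013], [0.014, 0.001, -1.0]]
wrist_force: [-3.2, 8.9, 2.4]
width: 0.207
grasp_force: 31.0
```

```bash
python3 - <<'E'
from look import *
st()
dump("top",262,282,198,212)
dump("side",246,262,186,202)
E
```

```text
7.2 [0.4631 0.0476 0.3048] [-3.2  8.9  2.4] [ 1.19  0.75 -0.45]
top 262 198
198  60  61  63  66  66  69  69  68  66  65  62  61  61  63  64  66  69  69  68  66
199  62  61  63  62  68  80  78  74  74  71  64  66  82  94  82  67  66  65  60  53
200  60  59  56  57  75  97  92  86  84  79  74  96 126 149 142 118 103  87  78  80
201  60  62  57  53  61  70  67  63  61  64  95 139 143 155 186 196 173 150 144 150
202  58  63  60  53  53  56  59  61  72 101 149 188 169 143 172 216 202 195 199 204
203  59  74  82  89  99 127 143 133 131 165 219 242 220 170 164 206 212 208 216 222
204 139 149 149 147 167 218 236 216 178 176 222 239 224 198 166 187 212 206 210 216
205 240 236 209 169 173 215 207 194 177 184 212 227 219 210 167 178 209 198 196 200
206 239 230 211 184 167 162 127 108  98 111 158 222 233 218 173 180 188 174 172 171
207 142 126 115 105  96  85  65  56  54  61 113 191 214 202 181 183 156 130 123 117
208  55  47  44  44  49  52  54  58  61  59  78 129 165 166 164 152 105  73  66  63
209  43  44  44  49  54  59  61  58  58  58  56  71 101 113 100  82  57  41  39  41
210  48  47  48 
[... 552 characters left out ...]
 202 203 204 206 206
192 181 182 181 176 177 180 177 177 151 164 165 160 158 164 162 162
193 148 147 147 149 154 155 154 130 165 141 136 114 112 116 112 109
194  62  61  59  59  65 104 188 162 167  76  57  56  58  58  56  57
195  45  45  49  49  47  95 199 202 185  74  49  52  51  54  52  54
196  46  50  54  51  56  89 172 197 193 124  91  82  59  54  54  58
197  51  50  56  64  96 145 173 201 216 195 173 143  98  55  62  66
198  60  60  72 115 165 224 234 231 229 222 210 187 131  63  59  67
199  67  62  85 157 183 205 223 226 228 227 216 188 135  63  61  69
200  66  63  83 136 172 197 218 227 228 227 219 189 114  55  55  60
201  62  61  69 110 154 192 214 228 230 233 222 190 100  52  53  53
```

Request:
move_arm:
  commands:
    - {"slide": [3,0,0],"twist": 0,"hand": 5}
    - {"slide": [3,0,-6],"twist": 0,"hand": 5}
    - {"slide": [1.5,0,-12],"twist": 0,"hand": 5}
    - {"slide": [0,0,-18],"twist": 0,"hand": 5}
    - {"slide": [-2,0,-23],"twist": 0,"hand": 5}

```text
clock: 7.9
eef_pos: [0.4632, 0.0382, 0.3272]
ee_rot: [[-0.156, 0.988, -0.001], [0.988, 0.156, 0.001], [0.001, -0.0, -1.0]]
wrist_force: [-1.8, 4.8, -1.9]
width: 0.206
grasp_force: 29.8
```

```bash
python3 - <<'E'
from look import *
st()
dump("top",262,282,198,212)
dump("side",246,262,184,202)
E
```

```text
7.9 [0.4632 0.0382 0.3272] [-1.8  4.8 -1.9] [ 0.99  0.24 -0.04]
top 262 198
198  61  62  63  66  67  70  69  69  66  64  63  61  61  62  64  66  68  68  68  66
199  63  63  61  62  69  80  77  74  73  70  64  66  81  92  81  67  66  65  59  52
200  59  59  56  56  73  95  90  83  82  79  74  96 127 148 141 116 102  88  78  79
201  58  59  53  52  58  70  64  63  60  69 101 143 154 183 207 198 172 149 143 151
202  58  61  62  67  82 101 109 116 112 120 150 169 177 230 241 229 200 194 200 204
203 128 133 141 153 169 181 177 194 203 203 210 166 157 232 238 221 209 207 217 221
204 234 236 239 242 240 212 165 187 213 217 217 162 148 206 205 192 210 206 209 217
205 246 240 237 233 229 217 188 188 166 140 139 144 161 177 164 178 208 197 196 200
206 195 165 140 127 122 119 111 109  89  75 118 191 224 210 171 181 187 174 172 172
207  96  75  57  49  48  49  49  53  56  63 113 187 215 204 182 184 155 130 123 117
208  43  44  44  46  51  55  56  58  61  59  80 130 166 166 164 151 106  74  65  62
209  47  46  47  51  55  59  63  60  56  57  55  71 101 113 101  82  57  42  38  41
210  49  47  49 
[... 688 characters left out ...]
 201 203 204 207 206
192 186 181 180 175 174 164 211 212 191 146 162 156 157 165 162 161
193 148 147 147 147 155 155 177 209 177 145 135 115 114 114 114 113
194  60  59  60  62  62  70 133 198 148 155  69  50  57  59  57  55
195  45  48  48  50  46  46 109 210 210 226  87  46  50  51  51  54
196  49  47  54  52  53  61 108 222 245 240 128  81  62  52  58  58
197  55  56  59  66  98 143 162 215 242 239 189 145  98  58  61  67
198  61  60  73 112 166 223 233 230 230 222 210 186 134  65  60  68
199  66  62  90 157 183 207 222 225 226 225 215 188 135  61  57  66
200  65  64  83 133 173 197 218 227 228 229 219 190 115  55  53  60
201  66  63  72 110 156 195 214 228 232 233 222 187 102  51  51  57
```

```bash
python3 - <<'E'
from h import *
t=manip.snapshot("top");s=manip.snapshot("side");st=manip.read_state();R=np.array(st["ee_rot"])
M=tri([ray(t,274.3,204.7),ray(s,253.45,198.4)])
for sv in(197.5,198.5,200):
  tip=tri([ray(t,277.2,202.8),ray(s,254.3,sv)])
  print(sv,"tip-M tool mm",(R.T@(tip-M)*1e3).round(1),"tip-tcp",(R.T@(tip-st["eef_pos"])*1e3).round(1))
# fit stick from pivot: mark holes in both views
for a,b in (((268.2,204.2),(252.2,189.3)),((273.7,203.6),(253.8,193.7))):
  p=tri([ray(t,*a),ray(s,*b)]);print("hole-M",(R.T@(p-M)*1e3).round(1),"tcp",(R.T@(p-st["eef_pos"])*1e3).round(1))
E
```

```text
197.5 tip-M tool mm [-8.   1.2 -9.4] tip-tcp [-152.9   -1.1  198.6]
198.5 tip-M tool mm [-8.2  1.4 -6.5] tip-tcp [-153.1   -0.8  201.4]
200 tip-M tool mm [-8.5  1.8 -2.1] tip-tcp [-153.5   -0.4  205.8]
hole-M [ 17.    1.  -14.9] tcp [-127.9   -1.2  193.1]
hole-M [  1.9   1.1 -12.9] tcp [-143.    -1.2  195. ]
```

The tip rode up over the upper rim again. The better way is to pre-tilt the stick by lifting the rod against the underside of the rim, then insert it along the tube's axis.

Request:
move_arm:
  commands:
    - {"slide": [20,-1,0],"twist": 0,"hand": 5}
    - {"slide": [45,-1,0],"twist": 0,"hand": 5}
    - {"slide": [45,-1,20],"twist": 0,"hand": 5}
    - {"slide": [45,-1,36],"twist": 0,"hand": 5}
    - {"slide": [45,-1,36],"twist": 0,"hand": 5}

```text
clock: 8.7
eef_pos: [0.4549, 0.0818, 0.2891]
ee_rot: [[-0.157, 0.988, -0.003], [0.988, 0.157, -0.003], [-0.002, -0.003, -1.0]]
wrist_force: [-0.5, -0.1, -0.8]
width: 0.204
grasp_force: 29.9
```

Request:
move_arm:
  commands:
    - {"slide": [-15,0,0],"twist": 0,"hand": 5}
    - {"slide": [-30,0,0],"twist": 0,"hand": 5}
    - {"slide": [-43,0,0],"twist": 0,"hand": 5}
    - {"slide": [-53,0,0],"twist": 0,"hand": 5}
    - {"slide": [-53,0,0],"twist": 0,"hand": 5}

```text
clock: 9.2
eef_pos: [0.4641, 0.0282, 0.2913]
ee_rot: [[-0.154, 0.988, 0.001], [0.988, 0.154, -0.001], [-0.001, 0.001, -1.0]]
wrist_force: [-0.4, 0.8, -0.6]
width: 0.203
grasp_force: 29.9
```

```bash
python3 - <<'E'
from look import *
st()
dump("top",258,282,198,214)
E
```

```text
9.2 [0.4641 0.0282 0.2913] [-0.4  0.8 -0.6] [ 0.04  0.01 -0.02]
top 258 198
198  61  59  59  60  62  62  63  66  68  70  70  68  66  65  62  62  61  64  64  66  69  69  68  66
199  66  58  61  61  62  63  62  63  69  81  77  75  75  71  64  66  84  93  82  67  66  66  61  54
200  58  56  55  59  60  59  57  58  75  99  92  87  85  81  75  96 127 149 142 118 103  89  78  79
201  56  56  55  58  61  64  59  57  63  73  69  67  65  66  97 141 144 156 187 195 173 149 143 150
202  59  57  55  56  63  69  62  58  57  57  58  57  55  66 122 177 163 142 172 216 202 194 200 204
203  58  55  54  55  59  63  59  55  55  55  56  59  58  81 153 216 214 175 165 206 211 208 216 222
204  52  51  49  49  51  56  56  56  59  63  76  97  99 103 165 233 240 221 172 186 212 206 210 217
205  51  51  56  71  92 105 124 132 136 146 164 188 183 144 169 235 243 230 173 178 208 198 196 200
206 129 134 144 162 188 204 228 236 239 241 244 246 233 169 157 226 239 223 172 181 187 173 171 172
207 236 239 241 244 246 246 247 242 238 234 229 227 224 192 153 192 212 201 181 184 155 131 123 117
208 243 238 234 229 224 215 199 168 142 128 120 118 122 114  94 128 164 166 164 151 105  73  65  63
209 167 142 128 119 112 106  96  75  60  55  55  50  51  53  52  69 100 113 101  82  57  42  40  41
210  73  54  50  45  41  40  42  45  53  59  57  46  44  50  51  51  55  58  47  38  39  41  41  41
211  43  43  46  47  47  46  50  53  62  62  50  42  40  43  45  44  43  41  39  38  42  42  42  41
212  50  50  49  49  50  51  54  58  60  51  43  40  40  39  42  42  44  42  42  41  41  40  41  40
213  57  55  52  53  50  50  51  49  48  45  41  39  41  42  41  40  42  43  43  44  43  40  40  41
```

Request:
move_arm:
  commands:
    - {"slide": [0,0,-6],"twist": 0,"hand": 5}
    - {"slide": [-3,0,-18],"twist": 0,"hand": 5}
    - {"slide": [-7,0,-30],"twist": 0,"hand": 5}
    - {"slide": [-13,0,-42],"twist": 0,"hand": 5}
    - {"slide": [-21,0,-56],"twist": 0,"hand": 5}

```text
clock: 9.8
eef_pos: [0.4667, 0.0088, 0.3478]
ee_rot: [[-0.157, 0.988, -0.0], [0.988, 0.157, 0.0], [0.0, -0.0, -1.0]]
wrist_force: [1.2, 0.7, -3.8]
width: 0.206
grasp_force: 29.7
```

```bash
python3 - <<'E'
from look import *
st()
dump("top",244,280,198,212)
E
```

```text
9.8 [0.4667 0.0088 0.3478] [ 1.2  0.7 -3.8] [0.42 0.09 0.  ]
top 244 198
198  67  66  67  68  70  69  68  68  73  85  78  78  76  71  61  58  60  60  61  62  63  66  67  68  70  67  66  65  62  62  61  63  64  66  68  69
199  62  61  60  62  61  60  61  63  80 106  96  89  90  83  66  58  59  62  62  61  62  62  68  80  78  75  73  72  64  67  82  93  82  67  66  66
200  59  64  65  65  63  61  59  61  67  78  69  64  64  64  58  57  56  58  59  58  57  57  74  98  93  85  85  80  75  97 127 149 142 119 102  88
201  63  70  72  71  68  65  61  57  63  60  54  48  50  53  55  55  55  57  60  63  58  56  62  72  69  65  64  66  96 141 143 156 186 195 173 150
202  98  92  79  66  62  62  57  56  56  53  50  47  50  54  54  54  52  52  59  65  59  55  53  54  54  56  53  65 122 177 162 142 172 217 202 195
203 160 150 114  69  53  54  53  51  50  49  45  48  51  53  52  52  52  52  58  64  62  59  61  65  71  78  78  89 156 217 214 175 165 207 211 208
204 186 193 162  94  65  67  70  74  82  86  87  89  93  99 101 103 107 116 122 125 126 128 131 137 145 145 124 117 175 233 239 222 173 185
[... 344 characters left out ...]
 197 195 192 185 176 168 165 161 153 150 143 132 125 122 116 111 108 101  95 127 192 213 202 181 184 156 129
208 185 188 196 162 137 129 123 119 114 108 104 100  93  86  81  79  77  72  69  67  59  55  57  55  53  56  57  57  76 129 165 166 164 151 105  74
209 174 184 174 113  75  68  64  59  58  55  54  48  45  41  40  43  44  45  44  43  44  47  52  57  60  56  55  55  55  70  99 113 100  82  56  41
210 170 163 137  80  55  56  54  47  51  57  60  57  50  46  46  48  51  51  46  45  47  50  57  62  60  46  45  51  51  50  54  58  45  38  38  38
211 139 118  90  66  56  57  54  48  51  58  62  57  51  48  48  47  49  50  49  48  52  55  63  61  49  40  39  41  44  45  43  40  38  36  39  39
```

Request:
move_arm:
  commands:
    - {"slide": [0,0,5],"twist": 0,"hand": 5}
    - {"slide": [20,0,-8],"twist": 0,"hand": 5}
    - {"slide": [45,0,-27],"twist": 0,"hand": 5}
    - {"slide": [52,0,-42],"twist": 0,"hand": 5}
    - {"slide": [52,0,-42],"twist": 0,"hand": 5}

```text
clock: 10.4
eef_pos: [0.4593, 0.062, 0.3897]
ee_rot: [[-0.16, 0.987, 0.003], [0.987, 0.16, 0.001], [0.001, 0.004, -1.0]]
wrist_force: [0.2, 0.5, -1.2]
width: 0.204
grasp_force: 30.0
```

```bash
python3 - <<'E'
from look import *
st()
dump("top",230,268,198,216)
dump("side",236,258,154,199)
E
```

```text
10.4 [0.4593 0.062  0.3897] [ 0.2  0.5 -1.2] [-0.04 -0.01  0.  ]
top 230 198
198  67  68  71  74  72  70  64  60  73 100  89  85  87  83  69  65  68  68  69  68  67  68  74  83  79  77  76  71  62  58  59  61  61  62  63  65  67  69
199  66  69  70  70  69  64  59  56  60  73  69  69  68  64  61  61  60  61  62  60  60  63  81 105  94  89  91  83  66  57  61  61  62  62  60  63  68  80
200  71  71  69  64  60  59  56  54  57  59  59  59  58  57  60  64  65  64  63  61  59  60  69  77  70  64  65  65  58  56  56  58  59  59  56  57  75  98
201  68  71  70  63  59  56  56  57  62  66  66  65  62  59  63  71  74  73  67  64  59  58  63  59  54  49  49  52  54  54  53  56  61  63  59  55  63  73
202  63  68  67  62  56  56  56  59  66  69  70  68  63  62  67  71  71  67  63  60  56  56  56  53  49  47  49  54  56  55  55  57  63  67  61  57  57  57
203  56  60  61  57  53  53  55  59  63  65  63  62  61  64  66  65  61  57  55  54  53  53  53  51  50  54  60  63  58  53  53  55  60  66  61  58  58  59
204  46  50  52  51  53  54  58  60  64  65  64  70  76  81  83  90  92  92  95  98  87
[... 5237 characters left out ...]
 209 208 206 210 207 206 206 206 205 206 205 202 201 201
192 196 197 196 193 189 187 184 183 185 185 183 182 181 176 176 175 177 169 172 168 163 157
193 155 151 153 151 150 151 149 149 149 147 149 145 149 148 155 154 152 149 148 144 138 116
194  68  67  61  64  65  64  67  64  64  62  63  61  62  62  71  70  69  66  66  62  60  56
195  46  47  43  48  46  49  55  57  54  52  53  57  57  56  52  51  50  51  52  52  50  50
196  48  52  50  49  53  49  52  61  59  58  58  56  55  55  54  61  63  80  99  98  93  82
197  56  52  50  51  57  57  60  69  67  62  61  60  59  66  98 144 157 170 185 179 171 145
198  64  63  54  52  59  70  73  77  74  68  64  60  71 111 168 225 234 233 226 221 211 187
```

```bash
python3 - <<'E'
from h import *
t=manip.snapshot("top");s=manip.snapshot("side");st=manip.read_state();R=np.array(st["ee_rot"]);print(np.round(st["eef_pos"],4),R.round(3).tolist())
M=tri([ray(t,274.3,204.7),ray(s,253.45,198.4)]);e=np.array(st["eef_pos"])
print("M-tcp",(R.T@(M-e)*1e3).round(1))
for a,b in(((251,206),(248.5,173.3)),((255.3,205.8),(249.7,179.2)),((258.6,205.6),(249.5,183.2))):
  p=tri([ray(t,*a),ray(s,*b)]);q=R.T@(p-e)*1e3;print("p-tcp",q.round(1),"pitch",np.degrees(np.arctan2(q[2]-165,-q[0])).round(1),"len",np.hypot(q[2]-165,q[0]).round(1),"M-p",(R.T@(M-p)*1e3).round(1))
E
```

```text
[0.4586 0.0598 0.3877] [[-0.155, 0.988, -0.002], [0.988, 0.155, -0.001], [-0.001, -0.002, -1.0]]
M-tcp [-166.7   -0.3  269.2]
p-tcp [-103.3    1.2  240. ] pitch 36.0 len 127.7 M-p [-63.3  -1.4  29.3]
p-tcp [-114.8    1.7  249.9] pitch 36.5 len 142.8 M-p [-51.9  -2.   19.3]
p-tcp [-123.6    0.5  255.2] pitch 36.1 len 153.0 M-p [-43.1  -0.8  14. ]
```

Request:
move_arm:
  commands:
    - {"slide": [-10,-1.3,1],"twist": 0,"hand": 5}
    - {"slide": [-20,-1.3,2],"twist": 0,"hand": 5}
    - {"slide": [-26.7,-1.3,2.5],"twist": 0,"hand": 5}
    - {"slide": [-31.7,-1.3,6],"twist": 0,"hand": 5}
    - {"slide": [-36.7,-1.3,9.5],"twist": 0,"hand": 5}

```text
clock: 11.2
eef_pos: [0.4633, 0.0234, 0.3789]
ee_rot: [[-0.156, 0.988, 0.0], [0.988, 0.156, 0.0], [0.0, 0.0, -1.0]]
wrist_force: [0.3, -0.5, -1.0]
width: 0.201
grasp_force: 30.0
```

Request:
move_arm:
  commands:
    - {"slide": [-4.1,0,2.9],"twist": 0,"hand": 5}
    - {"slide": [-8.2,0,5.7],"twist": 0,"hand": 5}
    - {"slide": [-12.3,0,8.6],"twist": 0,"hand": 5}
    - {"slide": [-16.4,0,11.5],"twist": 0,"hand": 5}
    - {"slide": [-16.4,0,11.5],"twist": 0,"hand": 5}

```text
clock: 11.7
eef_pos: [0.4657, 0.0073, 0.3673]
ee_rot: [[-0.155, 0.988, -0.001], [0.988, 0.155, -0.0], [-0.0, -0.001, -1.0]]
wrist_force: [0.6, 0.6, -1.3]
width: 0.202
grasp_force: 30.0
```

```bash
python3 - <<'E'
from look import *
st()
dump("top",258,282,198,212)
dump("side",246,262,180,202)
E
```

```text
11.7 [0.4657 0.0073 0.3673] [ 0.6  0.6 -1.3] [ 0.01  0.03 -0.02]
top 258 198
198  62  58  59  61  60  62  63  66  66  69  69  67  65  64  63  62  60  64  63  65  68  68  67  66
199  65  58  60  62  62  60  62  62  69  80  78  75  74  71  64  66  82  94  82  67  66  66  60  52
200  58  55  56  58  59  59  56  56  73  98  92  86  85  81  76  98 127 150 141 118 103  88  79  79
201  55  54  53  56  58  59  56  53  60  70  67  64  62  65  97 141 144 159 188 195 173 150 143 149
202  53  53  51  52  57  63  58  53  53  52  54  55  52  61 119 170 154 138 171 217 202 195 200 205
203  65  68  75  78  85  92  95 103 114 118 118 116 103  93 147 189 171 134 149 206 211 208 216 222
204 138 143 155 157 163 169 175 191 206 211 212 209 183 141 172 193 174 133 138 186 212 206 210 217
205 218 218 221 221 222 221 222 224 227 226 225 221 198 144 165 189 167 131 131 176 211 198 196 200
206 208 205 202 200 197 194 190 186 184 179 174 163 148 120 124 154 157 140 140 176 188 174 171 172
207 114 111 107 105 102 100  96  95  94  92  90  83  79  77  99 158 190 186 176 184 156 130 124 116
208  45  44  43  43  42
[... 1185 characters left out ...]
 203 202 205 204 205
192 185 182 181 172 176 222 169 162 152 166 166 158 159 164 162 162
193 146 149 147 149 164 189 167 182 141 136 136 115 112 115 114 111
194  57  60  60  61  81 149 216 217 114  58  53  50  49  58  56  57
195  46  47  44  44  55 124 216 217 142  53  42  46  42  51  51  55
196  48  44  47  45  52 113 215 216 195 104  83  75  55  46  57  60
197  50  48  47  56  92 155 211 226 233 180 168 141  93  49  58  65
198  53  50  66 111 163 223 233 231 229 219 212 185 129  51  53  68
199  50  54  85 157 182 204 224 226 227 226 217 190 133  59  53  64
200  51  53  77 132 172 199 217 226 228 228 219 192 115  54  53  60
201  52  52  66 110 156 194 216 228 230 232 222 189 102  53  51  58
```

Request:
move_arm:
  commands:
    - {"slide": [-4.1,0,2.9],"twist": 0,"hand": 5}
    - {"slide": [-8.2,0,5.7],"twist": 0,"hand": 5}
    - {"slide": [-12.3,0,8.6],"twist": 0,"hand": 5}
    - {"slide": [-16.4,0,11.5],"twist": 0,"hand": 5}
    - {"slide": [-16.4,0,11.5],"twist": 0,"hand": 5}

```text
clock: 12.4
eef_pos: [0.4683, -0.0091, 0.3557]
ee_rot: [[-0.155, 0.988, -0.001], [0.988, 0.155, -0.0], [-0.0, -0.001, -1.0]]
wrist_force: [0.5, 0.4, -0.9]
width: 0.204
grasp_force: 30.0
```

Request:
move_arm:
  commands:
    - {"slide": [-4.1,0,2.9],"twist": 0,"hand": 5}
    - {"slide": [-8.2,0,5.7],"twist": 0,"hand": 5}
    - {"slide": [-12.3,0,8.6],"twist": 0,"hand": 5}
    - {"slide": [-16.4,0,11.5],"twist": 0,"hand": 5}
    - {"slide": [-16.4,0,11.5],"twist": 0,"hand": 5}

```text
clock: 12.9
eef_pos: [0.4708, -0.0252, 0.3443]
ee_rot: [[-0.155, 0.988, -0.001], [0.988, 0.155, -0.0], [-0.0, -0.001, -1.0]]
wrist_force: [0.7, -0.0, -0.6]
width: 0.201
grasp_force: 30.0
```

```bash
python3 - <<'E'
from look import *
st()
dump("top",250,282,198,212)
E
```

```text
12.9 [ 0.4708 -0.0252  0.3443] [ 0.7 -0.  -0.6] [ 0.01 -0.05 -0.  ]
top 250 198
198  79  74  70  83 113  99  60  53  59  59  60  61  62  63  64  66  67  70  70  69  66  66  64  62  62  63  64  66  69  69  67  66
199  79  75  70  77  97  85  52  41  54  60  61  63  63  64  61  63  69  80  78  75  74  71  65  66  83  94  83  67  66  66  61  54
200  78  74  70  73  86  75  47  38  50  54  55  59  60  59  58  58  75  97  92  87  85  81  77  98 128 149 142 119 103  88  78  80
201  78  74  69  69  76  68  58  79  83  60  50  55  60  62  58  54  61  70  67  64  62  65  96 141 144 157 188 195 173 149 143 150
202  78  73  69  64  65  63  86 145 151  96  53  51  57  64  58  54  53  54  54  54  52  62 114 166 151 136 169 215 201 195 200 205
203  76  73  68  62  56  59 102 176 199 155  96  84  88  95 103 107 114 117 118 118 118 124 154 188 181 157 166 206 211 209 216 222
204  77  73  68  61  53  56 108 183 217 208 170 165 167 173 187 195 207 212 212 211 211 212 215 221 220 215 205 197 212 206 210 217
205  76  73  67  60  51  61 121 188 214 224 216 220 222 222 224 225 227 226 224 220 218 214 212 210 208 204 193 185 208 198 197 201
206  75  72  66  60  53  69 131 185 204 213 197 195 196 192 189 187 182 178 174 160 147 140 142 160 165 157 152 172 185 173 172 172
207  76  72  65  59  53  71 131 178 195 186 128 100 100  98  97  95  93  92  88  83  75  74 100 156 188 185 175 182 156 130 123 118
208  74  70  65  58  53  69 129 174 180 146  78  41  42  44  45  45  49  52  54  56  58  59  75 124 166 168 165 152 105  74  65  64
209  74  69  64  59  56  76 133 160 147 101  57  45  47  46  47  48  53  60  61  58  57  57  55  72 102 113 101  82  57  43  40  42
210  73  70  64  60  59  65  96 101  84  61  51  50  49  48  48  52  58  64  61  49  46  51  52  51  55  59  46  39  38  40  40  41
211  73  69  62  58  60  50  57  54  48  46  50  50  48  50  51  55  63  63  50  41  39  42  45  46  44  40  38  38  40  41  41  40
```

Request:
move_arm:
  commands:
    - {"slide": [-4.1,0,2.9],"twist": 0,"hand": 5}
    - {"slide": [-8.2,0,5.7],"twist": 0,"hand": 5}
    - {"slide": [-12.3,0,8.6],"twist": 0,"hand": 5}
    - {"slide": [-16.4,0,11.5],"twist": 0,"hand": 5}
    - {"slide": [-16.4,0,11.5],"twist": 0,"hand": 5}

```text
clock: 13.5
eef_pos: [0.4734, -0.0415, 0.3327]
ee_rot: [[-0.155, 0.988, -0.001], [0.988, 0.155, -0.0], [-0.0, -0.001, -1.0]]
wrist_force: [0.5, 0.1, -0.5]
width: 0.204
grasp_force: 30.0
```

Request:
move_arm:
  commands:
    - {"slide": [-4.1,0,2.9],"twist": 0,"hand": 5}
    - {"slide": [-8.2,0,5.7],"twist": 0,"hand": 5}
    - {"slide": [-12.3,0,8.6],"twist": 0,"hand": 5}
    - {"slide": [-16.4,0,11.5],"twist": 0,"hand": 5}
    - {"slide": [-16.4,0,11.5],"twist": 0,"hand": 5}

```text
clock: 14.0
eef_pos: [0.476, -0.0576, 0.3212]
ee_rot: [[-0.155, 0.988, -0.001], [0.988, 0.155, -0.0], [-0.0, -0.001, -1.0]]
wrist_force: [-0.0, -0.3, -0.8]
width: 0.205
grasp_force: 30.0
```

Request:
move_arm:
  commands:
    - {"slide": [-2.9,0,2],"twist": 0,"hand": 5}
    - {"slide": [-5.7,0,4],"twist": 0,"hand": 5}
    - {"slide": [-8.2,0,5.7],"twist": 0,"hand": 5}
    - {"slide": [-9.8,0,6.9],"twist": 0,"hand": 5}
    - {"slide": [-9.8,0,6.9],"twist": 0,"hand": 5}

```text
clock: 14.5
eef_pos: [0.4775, -0.0669, 0.3146]
ee_rot: [[-0.156, 0.988, -0.0], [0.988, 0.156, -0.0], [-0.0, -0.0, -1.0]]
wrist_force: [-0.4, -0.1, -0.7]
width: 0.203
grasp_force: 30.0
```

Request:
move_arm:
  commands:
    - {"slide": [-0.8,0,0.6],"twist": 0,"hand": 5}
    - {"slide": [-1.6,0,1.1],"twist": 0,"hand": 5}
    - {"slide": [-2.5,0,1.7],"twist": 0,"hand": 5}
    - {"slide": [-3.3,0,2.3],"twist": 0,"hand": 5}
    - {"slide": [-3.3,0,2.3],"twist": 0,"hand": 5}

```text
clock: 15.0
eef_pos: [0.4781, -0.07, 0.3124]
ee_rot: [[-0.156, 0.988, -0.0], [0.988, 0.156, 0.0], [0.0, -0.0, -1.0]]
wrist_force: [-0.5, 0.6, -0.8]
width: 0.204
grasp_force: 30.0
```

```bash
python3 - <<'E'
from look import *
st()
dump("top",260,282,198,212)
dump("side",244,262,184,202)
E
```

```text
15.0 [ 0.4781 -0.07    0.3124] [-0.5  0.6 -0.8] [-0.01  0.03 -0.01]
top 260 198
198 102 100 100  98  97  96  96  94  93  92  89  88  85  82  79  76  70  84 116 102  79  68
199 101 100 100  97  98  96  95  94  92  90  89  87  84  81  80  74  68  78 100  82  61  53
200 101 100 100  98  97  96  95  94  92  91  88  86  84  80  78  73  66  75  99  91  77  80
201 101 100 100  97  97  96  95  93  92  89  88  85  83  80  77  72  65  77 120 144 145 151
202 101  99  98  97  96  95  94  93  91  90  87  84  82  79  75  70  63  85 148 192 203 205
203 101  99  98  97  95  94  93  91  89  88  87  84  81  79  74  68  64 106 176 208 218 223
204  99  98  98  97  96  94  94  92  91  89  86  84  81  78  73  66  66 128 203 209 212 217
205  99  98  97  96  95  94  93  91  90  87  86  82  81  77  72  65  73 141 208 201 198 202
206 100  98  97  96  95  93  91  91  89  87  85  82  79  77  70  63  80 140 184 177 173 172
207  99  97  97  95  95  94  92  90  88  87  83  82  79  75  70  65  93 146 150 133 124 117
208  98  97  96  96  95  93  92  89  88  86  83  81  77  74  69  63  80 108  96  76  67  65
209  97 
[... 948 characters left out ...]
 158 160 163 161
193 145 148 146 146 145 137 151 221 241 237 205 132 129 111 111 114 111 106
194  56  55  56  54  60  70 130 218 239 243 223 153 126  97  56  52  51  48
195  49  48  47  51  63 111 166 223 241 244 238 218 192 151  59  45  48  48
196  54  54  52  54  89 166 187 209 217 221 203 186 173 142  66  48  53  56
197  61  58  53  58  89 149 156 175 165 179 192 188 179 160  98  53  55  61
198  68  64  60  56  77 127 173 224 231 228 226 221 209 183 131  60  57  64
199  69  67  64  62  88 154 182 203 223 226 226 227 215 188 133  55  56  63
200  65  65  60  60  78 130 170 196 215 226 228 230 218 187 112  51  47  56
201  60  60  61  60  70 103 154 194 213 228 229 234 222 188  98  50  47  50
```

Request:
move_arm:
  commands:
    - {"slide": [-0.8,0,0.6],"twist": 0,"hand": 5}
    - {"slide": [-1.6,0,1.1],"twist": 0,"hand": 5}
    - {"slide": [-2.5,0,1.7],"twist": 0,"hand": 5}
    - {"slide": [-3.3,0,2.3],"twist": 0,"hand": 5}
    - {"slide": [-3.3,0,2.3],"twist": 0,"hand": 5}

```text
clock: 15.7
eef_pos: [0.4787, -0.0717, 0.3108]
ee_rot: [[-0.157, 0.988, -0.001], [0.988, 0.157, 0.003], [0.003, -0.0, -1.0]]
wrist_force: [-3.1, 5.4, 8.0]
width: 0.201
grasp_force: 31.1
```

Request:
move_arm:
  commands:
    - {"slide": [-0.8,0,0.6],"twist": 0,"hand": 5}
    - {"slide": [-1.6,0,1.1],"twist": 0,"hand": 5}
    - {"slide": [-1.6,0,1.1],"twist": 0,"hand": 5}

```text
clock: 16.0
eef_pos: [0.479, -0.0721, 0.3104]
ee_rot: [[-0.158, 0.987, -0.002], [0.987, 0.158, 0.006], [0.006, -0.001, -1.0]]
wrist_force: [-5.6, 9.4, 15.6]
width: 0.208
grasp_force: 32.2
```

```bash
python3 - <<'E'
from look import *
st()
dump("side",246,260,190,200)
s=manip.snapshot("side");t=manip.snapshot("top")
a=cv2.resize(s["img"][165:215,230:275],(450,500),interpolation=2);b=cv2.resize(t["img"][185:220,260:295],(350,350),interpolation=2)
c=np.zeros((500,800,3),np.uint8);c[:,:450]=a;c[:350,450:]=b;cv2.imwrite("pics/home.png",c)
E
```

```text
16.0 [ 0.479  -0.0721  0.3104] [-5.6  9.4 15.6] [ 1.87  1.3  -0.09]
side 246 190
190 216 207  70  33  40  46  59  51  46  84 186 214 214 213
191 209 196  84  40  53 108 158 146 122 114 197 203 203 202
192 185 174 118  75 100 191 244 239 200 127 162 157 158 163
193 144 148 137 102 118 213 242 243 214 116 129 116 110 113
194  56  59  56  56 107 205 236 245 220 108  71  52  48  52
195  47  52  48  57 112 204 235 245 235 175 139 103  53  43
196  50  50  57  93 154 212 229 240 243 233 216 172  73  45
197  56  53  77 147 197 219 215 222 236 229 220 186 106  55
198  60  59  86 165 203 227 230 228 227 222 212 186 132  59
199  61  58  90 155 181 205 222 226 225 226 213 187 133  59
```

View pics/home.png

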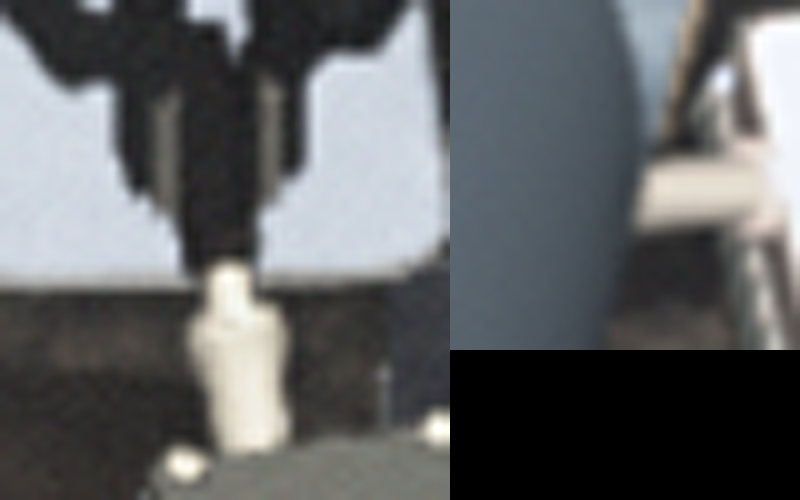

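The side crop shows the collar merged with the tube's rim at about (240,330), with no gap. The push is about 19 N along the axis, so it is home. Next I'll draw it out along the axis.

Request:
move_arm:
  commands:
    - {"slide": [2.5,0,-1.7],"twist": 0,"hand": 5}
    - {"slide": [8,0,-5.6],"twist": 0,"hand": 5}
    - {"slide": [16.4,0,-11.5],"twist": 0,"hand": 5}
    - {"slide": [24.6,0,-17.2],"twist": 0,"hand": 5}
    - {"slide": [32.8,0,-22.9],"twist": 0,"hand": 5}

```text
clock: 16.7
eef_pos: [0.4736, -0.0416, 0.3324]
ee_rot: [[-0.156, 0.988, 0.0], [0.988, 0.156, -0.0], [-0.0, 0.0, -1.0]]
wrist_force: [-0.5, -0.5, -0.5]
width: 0.203
grasp_force: 30.0
```

Request:
move_arm:
  commands:
    - {"slide": [8.2,0,-5.7],"twist": 0,"hand": 5}
    - {"slide": [16.4,0,-11.5],"twist": 0,"hand": 5}
    - {"slide": [24.6,0,-17.2],"twist": 0,"hand": 5}
    - {"slide": [32.8,0,-22.9],"twist": 0,"hand": 5}
    - {"slide": [41,0,-28.7],"twist": 0,"hand": 5}

```text
clock: 17.2
eef_pos: [0.4672, -0.0012, 0.3612]
ee_rot: [[-0.156, 0.988, 0.0], [0.988, 0.156, 0.0], [0.0, 0.0, -1.0]]
wrist_force: [0.1, 0.3, 0.7]
width: 0.202
grasp_force: 30.0
```

Request:
move_arm:
  commands:
    - {"slide": [8.2,0,-5.7],"twist": 0,"hand": 5}
    - {"slide": [16.4,0,-11.5],"twist": 0,"hand": 5}
    - {"slide": [24.6,0,-17.2],"twist": 0,"hand": 5}
    - {"slide": [32.8,0,-22.9],"twist": 0,"hand": 5}
    - {"slide": [36.9,0,-25.8],"twist": 0,"hand": 5}

```text
clock: 17.7
eef_pos: [0.4615, 0.0356, 0.3871]
ee_rot: [[-0.157, 0.988, 0.001], [0.988, 0.157, 0.001], [0.0, 0.001, -1.0]]
wrist_force: [-0.6, -0.0, -1.5]
width: 0.207
grasp_force: 30.0
```

```bash
python3 - <<'E'
from look import *
st()
dump("top",238,280,200,210)
dump("side",240,258,170,199)
E
```

```text
17.7 [0.4615 0.0356 0.3871] [-0.6 -0.  -1.5] [ 0.03 -0.04  0.01]
top 238 200
200  55  59  60  59  57  56  61  64  65  64  62  61  59  59  68  77  69  64  64  63  57  55  55  58  57  59  55  57  74  97  91  86  85  81  74  97 127 149 141 119 102  87
201  62  66  68  65  61  60  64  70  75  72  67  65  58  57  60  58  52  46  47  50  53  53  51  55  59  60  57  53  61  71  68  66  64  66  96 141 144 156 187 196 172 150
202  65  67  68  65  62  60  64  68  69  65  61  59  54  51  52  50  47  45  47  50  52  53  50  52  58  64  60  54  55  58  55  56  56  65 124 177 164 142 172 215 201 195
203  62  62  61  59  61  63  64  63  59  56  54  56  57  59  61  65  73  75  81  91 102 102  89  83  94 106 106  89 103 117  79  59  57  83 155 217 215 174 165 205 211 208
204  90  89  91 104 115 120 119 116 116 118 119 122 127 131 135 142 154 156 163 174 188 184 149 134 161 176 174 148 172 196 125  63  59  87 164 235 240 222 173 187 211 206
205 167 168 172 189 202 208 209 209 210 210 212 215 216 217 217 218 222 221 222 223 225 214 169 153 179 178 171 153 179 197 133  68  58  83 160 238 244 231 172 178
[... 2213 characters left out ...]
 214 213 214 213
190 216 215 215 215 214 213 217 214 216 212 189 176 179 200 215 215 214 214
191 209 209 206 206 208 207 208 209 208 209 204 204 201 201 203 204 202 203
192 188 185 185 184 183 182 183 181 181 178 179 175 175 174 171 167 166 158
193 149 148 150 150 146 147 148 148 147 148 154 153 151 150 147 142 136 117
194  64  65  60  65  60  56  59  62  63  64  67  65  67  65  62  60  61  57
195  46  46  47  51  46  49  54  54  49  54  52  50  52  52  52  53  52  52
196  51  50  50  51  47  53  56  57  59  55  55  64  63  82  99  98  96  82
197  52  53  53  58  63  62  61  58  61  65  98 147 157 166 186 179 174 146
198  55  58  64  71  74  69  66  59  70 112 169 225 235 232 230 222 211 188
```

Request:
move_arm:
  commands:
    - {"slide": [0,0,-25],"twist": 0,"hand": 5}
    - {"slide": [-25,0,-30],"twist": 0,"hand": 5}
    - {"slide": [-54,0,-30],"twist": 0,"hand": 5}
    - {"slide": [-54,0,0],"twist": 0,"hand": 5}
    - {"slide": [-54,0,15],"twist": 0,"hand": 5}

```text
clock: 18.4
eef_pos: [0.4694, -0.0202, 0.37]
ee_rot: [[-0.153, 0.988, -0.002], [0.988, 0.153, -0.0], [-0.0, -0.002, -1.0]]
wrist_force: [0.4, -1.1, -1.6]
width: 0.203
grasp_force: 29.9
```

Request:
move_arm:
  commands:
    - {"slide": [0,0,6],"twist": 0,"hand": 5}
    - {"slide": [6,0,15],"twist": 0,"hand": 5}
    - {"slide": [11.4,0,24],"twist": 0,"hand": 5}
    - {"slide": [16.5,0,37],"twist": 0,"hand": 5}
    - {"slide": [21,0,49],"twist": 0,"hand": 5}

```text
clock: 18.9
eef_pos: [0.467, 0.003, 0.3222]
ee_rot: [[-0.158, 0.988, 0.001], [0.988, 0.158, 0.001], [0.001, 0.002, -1.0]]
wrist_force: [0.3, -1.0, 1.8]
width: 0.204
grasp_force: 29.8
```

```bash
python3 - <<'E'
from look import *
st()
dump("top",250,292,197,210)
E
```

```text
18.9 [0.467  0.003  0.3222] [ 0.3 -1.   1.8] [-0.56 -0.11 -0.03]
top 250 197
197  70  70  72  72  70  68  66  64  63  59  59  59  60  62  64  68  68  69  69  67  65  64  63  62  64  63  64  67  71  72  76  86  70  55  73  87 127 179 126  83 100 176
198  68  68  73  84  80  76  76  71  62  56  60  59  61  61  63  66  68  70  69  67  66  65  63  60  61  63  64  66  69  69  67  65  55  41  54  82 118 164 151 125 128 183
199  60  63  80 104  95  89  90  84  67  59  60  62  62  63  62  62  69  80  78  73  74  70  64  65  82  93  81  66  65  65  60  53  48  39  53  87 114 154 195 207 206 215
200  58  59  70  78  71  64  65  65  59  56  56  57  59  58  55  56  73  95  90  83  82  78  73  95 126 146 131  97  87  88  94 105 111 113 119 140 157 169 224 242 239 230
201  57  55  61  59  54  50  49  53  54  54  52  55  58  60  55  51  58  67  64  61  62  67  96 144 161 174 186 174 171 173 178 177 184 202 207 213 201 157 196 235 236 230
202  85  67  54  51  50  46  48  53  53  51  50  52  58  62  61  64  77  88 109 124 131 139 164 203 220 225 235 236 239 241 232 191 179 209 216 215 181 161 190 211
[... 512 characters left out ...]
 191 201 220
206 229 242 236 240 246 246 247 245 241 236 230 223 213 192 171 149 129 118 109 101  88  78 102 146 161 156 157 183 190 175 171 164 169 169 167 163 160 157 156 166 191 221
207 223 241 236 231 227 220 210 188 166 143 124 114 107  92  78  62  54  49  49  51  55  62 100 162 194 190 180 185 156 131 124 118 109 103  98  91  93 106 128 170 201 210
208 197 224 185 137 119 110 103  88  72  58  46  44  42  43  45  46  51  54  57  59  61  60  76 126 167 168 166 151 105  74  66  63  59  51  45  41  56  88 116 151 165 154
209 158 194 145  76  52  47  42  41  42  43  46  47  46  46  46  49  54  59  63  60  59  58  57  72 102 113 100  83  56  43  40  41  42  40  38  36  53  83  95 116 138 106
```

Request:
move_arm:
  commands:
    - {"slide": [1.5,0,8],"twist": 0,"hand": 5}
    - {"slide": [2.7,0,15],"twist": 0,"hand": 5}
    - {"slide": [3.4,0,21],"twist": 0,"hand": 5}
    - {"slide": [3.4,0,25],"twist": 0,"hand": 5}
    - {"slide": [3.4,0,25],"twist": 0,"hand": 5}

```text
clock: 19.5
eef_pos: [0.4661, 0.0054, 0.2969]
ee_rot: [[-0.156, 0.988, -0.001], [0.988, 0.156, -0.0], [-0.0, -0.001, -1.0]]
wrist_force: [-0.3, 0.4, 1.1]
width: 0.209
grasp_force: 29.8
```

Request:
move_arm:
  commands:
    - {"slide": [0,0,-10],"twist": 0,"hand": 5}
    - {"slide": [20,0,-30],"twist": 0,"hand": 5}
    - {"slide": [60,0,-30],"twist": 0,"hand": 5}
    - {"slide": [70,0,-30],"twist": 0,"hand": 5}
    - {"slide": [70,0,-30],"twist": 0,"hand": 5}

```text
clock: 20.0
eef_pos: [0.4548, 0.0759, 0.3279]
ee_rot: [[-0.16, 0.987, -0.0], [0.987, 0.16, 0.001], [0.001, -0.0, -1.0]]
wrist_force: [0.4, -0.5, -1.4]
width: 0.204
grasp_force: 29.6
```

```bash
python3 - <<'E'
from look import *
st()
dump("top",222,272,199,217)
dump("side",236,258,154,192)
E
```

```text
20.0 [0.4548 0.0759 0.3279] [ 0.4 -0.5 -1.4] [0.01 0.05 0.05]
top 222 199
199  50  54  50  50  54  55  55  59  65  69  70  70  68  65  60  55  61  73  69  68  68  66  61  61  60  60  61  60  60  63  81 105  95  88  90  84  64  57  60  59  61  60  59  60  67  78  78  75  75  71
200  55  57  54  53  55  57  60  66  70  72  68  64  60  59  56  54  56  59  60  59  57  57  61  64  65  64  63  61  60  60  69  77  69  63  64  63  56  53  53  54  54  56  54  56  69  96  91  86  85  81
201  59  64  61  59  58  59  60  64  69  70  68  63  58  56  55  57  63  66  67  66  61  60  65  71  75  73  68  64  59  57  60  58  50  46  45  50  51  51  51  56  70  99 128 127  84  68  68  66  65  66
202  59  69  66  64  66  65  63  59  63  67  67  62  58  57  57  60  66  69  70  67  65  64  68  72  72  66  61  58  54  52  52  51  48  46  51  70  90 105 124 126 126 182 232 232 139  62  55  58  56  67
203  56  66  66  69  72  73  67  57  58  63  63  59  57  57  57  61  66  68  67  65  63  64  67  65  61  57  54  54  53  59  73 100 124 121 107 136 168 198 227 212 177 222 253 250 158  72  57  61  59  83
204  5
[... 5454 characters left out ...]
 214 212 211 214 213 214 215 214 214 215 212 213 213 212
185 215 212 215 214 212 212 214 211 213 212 214 214 215 214 215 214 215 215 215 213 214 213
186 215 212 214 214 215 212 213 215 213 213 215 213 215 212 214 216 213 213 215 214 213 215
187 216 218 215 215 216 217 215 212 215 215 213 213 213 215 215 216 213 214 212 214 212 214
188 216 218 215 216 216 213 213 215 214 215 215 214 215 215 213 214 214 213 212 213 214 213
189 214 215 215 217 214 216 213 215 213 214 213 215 216 216 214 214 214 214 214 215 214 214
190 216 214 214 216 214 215 215 214 213 214 215 216 216 218 218 216 215 215 215 214 215 213
191 212 210 210 211 208 209 209 209 209 207 205 207 208 206 207 205 204 203 203 203 202 200
```

```bash
python3 - <<'E'
from h import *
t=manip.snapshot("top");s=manip.snapshot("side");st=manip.read_state();R=np.array(st["ee_rot"]);e=np.array(st["eef_pos"]);print(e.round(4))
P=[]
for a,b in(((256.3,205),(249,171)),((262,203.8),(250.3,175)),((266.2,203.),(251,178.1))):
  p=tri([ray(t,*a),ray(s,*b)]);q=R.T@(p-e)*1e3;P.append(q);print("p-tcp",q.round(1),"pitch",np.degrees(np.arctan2(q[2]-165,-q[0])).round(1))
# collar via side rows: print above region
im=cv2.cvtColor(s["img"],6)
for v in range(140,157):print(v,*im[v,232:250])
E
```

```text
[0.4553 0.0733 0.3274]
p-tcp [-131.2   -0.3  162.3] pitch -1.2
p-tcp [-1.464e+02  1.000e-01  1.633e+02] pitch -0.7
p-tcp [-157.5    0.   164.2] pitch -0.3
140 45 47 62 105 101 44 43 43 44 41 39 37 65 103 80 43 96 212
141 47 46 65 108 100 47 42 39 39 40 42 41 60 105 81 42 120 246
142 41 50 64 109 103 47 38 41 44 41 41 44 63 102 80 42 92 199
143 45 42 55 98 102 45 35 46 43 46 43 38 63 102 82 67 105 151
144 51 47 57 99 101 48 40 48 46 45 46 46 61 99 110 173 199 213
145 57 49 65 101 100 45 41 46 47 46 50 46 49 82 152 238 238 233
146 64 62 74 99 102 45 41 46 50 49 51 47 42 71 123 168 146 147
147 59 66 77 96 93 61 44 38 50 93 116 99 57 77 124 136 137 140
148 56 60 68 70 71 97 43 49 107 176 204 192 148 132 123 131 137 139
149 56 62 66 65 80 113 50 79 176 219 220 211 208 170 137 140 141 142
150 63 64 63 64 72 103 66 116 200 176 137 125 120 121 153 143 155 152
151 58 63 60 59 68 90 97 142 163 132 124 143 128 113 119 138 156 165
152 60 60 64 67 62 67 108 139 128 123 160 198 174 121 110 117 97 99
153 61 61 66 70 61 52 81 124 121 132 198 238 225 135 112 101 57 53
154 54 53 64 59 57 57 72 111 120 124 166 232 234 160 115 86 51 48
155 55 55 51 53 53 54 61 87 111 116 135 223 238 205 109 57 48 48
156 54 51 55 57 54 48 52 61 89 97 111 202 239 226 93 43 44 48
```

Request:
move_arm:
  commands:
    - {"slide": [15,2.5,0],"twist": 0,"hand": 5}
    - {"slide": [35,6,2],"twist": 0,"hand": 5}
    - {"slide": [55,9,6],"twist": 0,"hand": 5}
    - {"slide": [78,12.5,12],"twist": 0,"hand": 5}
    - {"slide": [100,16,18],"twist": 0,"hand": 5}

```text
clock: 20.8
eef_pos: [0.4557, 0.1759, 0.3093]
ee_rot: [[-0.155, 0.988, 0.0], [0.988, 0.155, -0.0], [-0.0, 0.0, -1.0]]
wrist_force: [0.8, 0.8, -0.6]
width: 0.207
grasp_force: 29.6
```

Request:
move_arm:
  commands:
    - {"slide": [22,3.5,8],"twist": 0,"hand": 5}
    - {"slide": [45,7.5,18],"twist": 0,"hand": 5}
    - {"slide": [68,11,28],"twist": 0,"hand": 5}
    - {"slide": [86,14,36],"twist": 0,"hand": 5}
    - {"slide": [96,16,41],"twist": 0,"hand": 5}

```text
clock: 21.3
eef_pos: [0.4562, 0.2743, 0.2677]
ee_rot: [[-0.157, 0.988, -0.001], [0.988, 0.157, -0.0], [-0.0, -0.001, -1.0]]
wrist_force: [0.4, -0.1, -0.7]
width: 0.205
grasp_force: 29.6
```

Request:
move_arm:
  commands:
    - {"slide": [0,0,0],"twist": 0,"hand": 5}
    - {"slide": [0,0,0],"twist": 0,"hand": 5}
    - {"slide": [0,0,0],"twist": 0,"hand": 5}

```text
clock: 21.6
eef_pos: [0.4566, 0.2718, 0.2689]
ee_rot: [[-0.154, 0.988, 0.0], [0.988, 0.154, -0.0], [-0.0, 0.0, -1.0]]
wrist_force: [-0.1, -0.1, -1.3]
width: 0.202
grasp_force: 29.6
```

```bash
python3 - <<'E'
from look import *
st()
t=manip.snapshot("top");s=manip.snapshot("side");e=manip.read_state();R=np.array(e["ee_rot"]);P=np.array(e["eef_pos"])+.165*R[:,2]
for L in(50,110,140,158):
    q=P-R[:,0]*L/1e3;print(L,q.round(3),proj(t,q).round(1),proj(s,q).round(1))
T=proj(t,P-R[:,0]*.145).astype(int);S=proj(s,P-R[:,0]*.145).astype(int)
dump("top",T[0]-22,T[0]+14,T[1]-8,T[1]+10);dump("side",S[0]-10,S[0]+12,S[1]-14,S[1]+12)
E
```

```text
21.6 [0.4566 0.2718 0.2689] [-0.1 -0.1 -1.3] [ 0.05 -0.02  0.  ]
50 [0.464 0.223 0.104] [155.2 215.6] [241.4 131.7]
110 [0.474 0.163 0.104] [176.9 211.6] [245.2 142.6]
140 [0.478 0.134 0.104] [187.7 209.6] [247.1 148.4]
158 [0.481 0.116 0.104] [194.1 208.4] [248.3 151.9]
top 167 201
201 116 168 202 206 206 206 206 209 210 210 209 209 210 211 211 211 211 211 209 209 209 210 209 209 208 209 207 207 207 207 207 205 205 206 206 206
202 125 170 201 207 206 207 207 208 209 209 209 209 211 213 213 211 209 209 209 209 209 210 208 208 209 208 207 207 206 207 206 205 205 205 206 207
203 126 169 202 207 206 206 207 207 209 209 208 209 210 211 212 210 208 208 209 209 210 210 209 208 209 208 206 206 206 206 206 205 204 205 206 206
204 126 169 201 207 206 206 206 207 208 208 208 209 209 210 210 210 208 208 208 209 211 211 210 209 209 208 207 206 206 206 205 205 205 204 205 206
205 131 177 204 208 206 205 205 207 208 208 208 208 208 209 209 209 209 209 209 210 210 211 210 210 208 207 207 206 206 205 205 205 205 204 206 206
206 134 181 204 207 204 205 205 206 206 207 207 208 209 210 209 209 210 210 
[... 3552 characters left out ...]
  64  59  57  53  51  50  54  54  52  55  52  53  55  52
154  48  46  50  48  48  55  56  54  51  50  49  52  49  51  54  55  55  52  54  53  49  49
155  49  51  48  48  50  55  52  57  53  55  52  50  51  54  53  59  56  53  51  48  49  49
156  52  46  46  47  53  52  54  54  52  49  49  48  50  49  51  49  48  49  46  47  45  47
157  50  47  46  46  50  49  49  49  49  53  50  51  50  47  51  52  52  49  49  48  48  48
158  60  58  51  53  54  55  58  66  66  69  68  69  68  66  70  71  71  77  85  82  81  78
159 106 101  95  97  95 102 105 115 116 118 122 121 121 117 119 120 124 128 141 137 133 129
160 156 156 153 148 151 158 157 155 157 159 165 167 165 159 162 163 163 166 165 164 166 166
```

```bash
python3 -c "
from station import manip
print(manip.close_job())"
```

```text
the job is handed in; nothing more can be done
None
```

The dipstick went down the guide tube until its collar sat home on the mouth (about 19 N push), was drawn right out, and is held level and steady with the marked end about 9 cm above the lid; two early insertion tries slid over the rim, so I tilted it and later levelled it by pressing the rod lightly on the rim, and the job was handed in at about 22 s.

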